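# Comb the washed canner slats straight and press them under loaf tins

## Robot

A 7-joint arm with a two-finger parallel gripper is mounted at the origin on the work surface. World frame = base frame: x ahead of the robot, y to its left, z up, the work surface at z = 0. Lengths are in m, angles in rad, forces in N, time in s.
With the tool pointing down it reaches from about 0.4 to 0.85 m from the base axis. Payload 10.4 kg.
Tool frame: the origin (TCP) lies on the centre line of the jaws, within the pads' length; the fingertips stand 17 mm ahead of it and the grasp point (between the pads) lies 2 mm behind it (robot.nose_length is the distance from the TCP to the fingertips, in m); z points along the fingers, y is the line along which they close (so a half turn about z gives the same grasp; the last joint's range is limited). The gripper opens to 87 mm and grips with 3 to 60 N. Pads are 19 mm wide; open, the fingers measure 117 mm over their backs; the gripper's body (75 mm by 190 mm) begins 51 mm behind the grasp point.
Start: joints at [-1.354, 0.332, -0.065, 1.46, 0.022, 1.35, -0.088], TCP at [0.148, 0.607, 0.24] pointing down, gripper open.
Joint ranges: [-2.6, 2.6], [-0.5, 2.12], [-1.47, 1.34], [0.16, 2.42], [-1.27, 4.41], [0.06, 2.06], [-2.6, 2.6]. Speed limits (rad/s): [2.22, 2.22, 2.79, 2.79, 3.14, 3.14, 3.14].

## Interface

Orientations are given as a rotation vector (axis times angle).
In Python, from cell import robot gives the robot as it stands.
- The arm moves only by the tool drive_tool, never from a script. Its argument "moves" is a list that holds one entry, the list of rows, each a list of 7 numbers: the turn, a rotation vector about the tool's x, y, z in degrees, then the shift along the tool's x, y, z in m, then the opening, from 0 (shut) to 1 (fully open). In form: [[[wx, wy, wz, x, y, z, jaw], ...]]. A call has 1 to 12 rows; each row shifts and turns the commanded pose from where the row before left it, along the tool's axes as they then stand; what a row does not reach is not made up. A row lasts 1/8 s, in which the tool goes at most 62.5 mm and 10.7 degrees, less where a joint would pass 70% of its speed; a pose out of reach is approached as far as the arm can. A call is refused whole if a number of a shift passes 0.0625 or a number of a turn 10.7, either way. A call with a gripper value outside its range is refused whole. The fingers move at their own pace and stop on an object; the grip force is fixed at half the most. Time passes only in rows, so rows that do not move let the fingers close. It gives the time, the measured TCP pose, the force, the opening and the grip force at its end, in the units of the state.
- robot.sense(): the state, without advancing time (a new reading comes with each control period).
- robot.get_image(name): name is "side" or "top" or "wrist"; returns a dict with "frame" (420x560x3 uint8, red, green, blue), "camera_matrix" (3x3 intrinsics, pixels), "D" ([k1, k2, p1, p2, k3] as OpenCV has them; the pictures are not rectified), "R" (3x3) and "t" (3): a world point X has camera coordinates R X + t; the wrist camera has in their place "hand_eye" (4x4, takes a point from camera to tool coordinates, whose origin is the TCP and whose axes are the flange's). Camera axes: x right, y down, z forward; pixel columns grow to the right and rows downward; lengths in m; the calibration is good to about 2 mm. A picture is of the moment at which its call begins: read the wrist's pose just before it. There is no depth.
- robot.job_done(): hands the job in; it is judged then, once.
Trained networks look in a picture, given as the dict that the camera call returned (one of the last four; its "shot" number tells which), for a name from the list of things; names that differ only in an ending like _2 or _b are one class to them, and where a whole thing is asked for, a point or a joint stands for the part that bears it (a point fixed in the world has none). Each returns a list of dicts, best first, with "conf" (0 to 1); they miss things now and then, are a little off and sometimes report something else, mostly with a low value. They report only what shows in the picture. A call takes as long as a camera call. They do not tell look-alikes from the thing itself.
- robot.spot_in(picture, target): "box" ([left, top, width, height] in pixels, round what is visible of it).
The state is a dict: "time_s": time; "joint_positions": joint angles; "qvel": joint speeds; "joint_torque": joint torques, N m; "tcp_pos": TCP position; "tcp_rot": TCP orientation; "wrist_force": force on the tool from outside, world axes, zero at the start; "moment": the same for the moment, N m; "opening": finger opening in m; "gripper_force": force on a finger pad.
Only numpy, scipy, OpenCV 4.12 (cv2) and the standard library are available. Lean on these libraries where they do the work, as an engineer would, in place of code of your own. Each camera call takes 0.05 s, during which the arm holds its last target. There are 200 camera calls.

## Task

The washed wooden canner slats must dry straight. Take the rake and comb every slat on the board into one close set of parallel rows along the metal fence, with their ends against the metal rail in the same corner (no fingers on the slats), then stand the rake back upright on the middle of its rubber pad. After that lift the top loaf tin and then the next straight off the nested stack, leaving the bottom tin where it is, and stand them upright and level across the rows to weigh them down, one near each end of the slats; leave the jars and the can alone.

Things in the scene. Friction and masses are not known exactly. Their poses are not given: they have to be found in the camera images.
- board: Grey drying board 270 (x) x 400 (y) x 8 mm, flat, fixed; origin under its centre. Aluminium fence, 10 mm thick and 10 mm above the board, along x at the -y end: inner face y = -185 mm, from x = -130 to +80. Rail of the same section along y on the -x side, nearest the robot: inner face x = -120 mm, from y = -195 to +65. Other two sides open.
- corner (a point): The inner corner where fence and rail meet, on the board's upper surface (board frame -120, -185, +8 mm). Its axes are the board's: +x runs along the fence away from the rail, +y along the rail away from the fence.
- stick1: One of 3 to 5 like wooden slats, 150 x 12 x 12 mm, 20 g, loose on the board (absent: None); origin at its centre, x along its length. They start scattered, within 20 degrees of the board's x direction; they slide, not roll. Combed home, the centre lies 75 mm from the rail's face and 6, 18, 30.. mm from the fence's face.
- stick2: One of 3 to 5 like wooden slats, 150 x 12 x 12 mm, 20 g, loose on the board (absent: None); origin at its centre, x along its length. They start scattered, within 20 degrees of the board's x direction; they slide, not roll. Combed home, the centre lies 75 mm from the rail's face and 6, 18, 30.. mm from the fence's face.
- stick3: One of 3 to 5 like wooden slats, 150 x 12 x 12 mm, 20 g, loose on the board (absent: None); origin at its centre, x along its length. They start scattered, within 20 degrees of the board's x direction; they slide, not roll. Combed home, the centre lies 75 mm from the rail's face and 6, 18, 30.. mm from the fence's face.
- stick4: One of 3 to 5 like wooden slats, 150 x 12 x 12 mm, 20 g, loose on the board (absent: None); origin at its centre, x along its length. They start scattered, within 20 degrees of the board's x direction; they slide, not roll. Combed home, the centre lies 75 mm from the rail's face and 6, 18, 30.. mm from the fence's face.
- stick5: One of 3 to 5 like wooden slats, 150 x 12 x 12 mm, 20 g, loose on the board (absent: None); origin at its centre, x along its length. They start scattered, within 20 degrees of the board's x direction; they slide, not roll. Combed home, the centre lies 75 mm from the rail's face and 6, 18, 30.. mm from the fence's face.
- rake: White plastic rake, black upright grip, 250 g, standing on its teeth; origin under its centre. Head 132 mm wide (x), 30 mm thick (y, the way it pushes, either face): seven fin teeth 22 mm tall with 8 mm gaps (narrower than a slat) under a bar whose top is at 36 mm. Grip: block centred above, 44 (x) x 24 mm (y), 36 to 86 mm up; pinch from above across the 24 mm.
- rake_pad: Black rubber pad, 170 (x) x 70 (y) x 4 mm, fixed on the table at one side of the board, where the rake stands at the start with its x along the pad's x; origin at the centre of its underside.
- tin1: Top one of three nested steel loaf tins, 300 g; origin under its centre, long side x. 42 mm tall, open top; tapered, 96 x 46 mm outside at the bottom, 106 x 56 at the top, with an upright skirt 110 x 60 mm round the upper 28 mm: pinch across the 60 mm from above. Sunk in the tin below and 28 mm proud of it, skirt on its rim, walls 0.3 mm apart: they bind unless lifted straight.
- tin2: The middle tin of the stack, same shape, sunk in the bottom one in the same way. A tin across the slats with its long side along the board's y clears fence and rail, which are lower than the slats; with the tins 25 to 30 mm from the slats' ends there is room for a finger between their rims.
- tin3: The bottom tin of the stack, same shape, standing on the cork pad; stays there.
- tin_pad: Cork pad 150 (x) x 100 (y) x 4 mm, fixed on the table on the other side of the board, carrying the tin stack; origin at the centre of its underside.
- jar: Bystander: amber jar, radius 36 mm, 110 mm tall; origin under its centre.
- can: Bystander: food can, radius 34 mm, 95 mm tall; origin under its centre.
- spice: Bystander: small clear spice jar, radius 22 mm, 85 mm tall; origin under its centre.
Things that resemble listed ones, but are neither listed nor needed, are in the scene too. What is shaped like the stick3 but pink is not meant.

How it is judged:
By the outcome, as a careful person would: the job done as asked, in the order asked, and still so for the second after the job is handed in, with the robot touching nothing.
Of stick1, stick2, stick3, stick4, stick5 only 3 to 5 are there at a start; the rules pass over those that are not, and their reading is None.
At some moment in a run one of stick1, stick2, stick3, stick4, stick5 may be knocked a few centimetres aside while the robot is not near it.
It also fails if it takes over 210 s, if anything falls off the work surface, if the arm or the gripper's body presses on something with over 40 N, if the wrist force passes 120 N, or if a joint passes its speed limit or range.

## Working session

There is one attempt and no reset: what is moved stays moved. The work goes in short steps, Python scripts to look and compute and a tool call to move; the robot and the scene stay as the last step left them, time stands still between calls to the robot, and variables do not carry over. Pictures are saved under pics/ and viewed, at most 14 in all, crops included, and the job is handed in when it is done.

Besides the shell and the picture viewer there is one more tool, called after ">>>" as name([rows], argument=value, ...), one row to a line, values as JSON. drive_tool: Moves the arm, as the interface text tells. Its arguments: {"type":"object","properties":{"moves":{"type":"array","items":{"type":"array","items":{"type":"array","items":{"type":"number"}}}}},"required":["moves"]}

```bash
mkdir -p pics; ls
cat > h.py <<'E'
import numpy as np, cv2
from cell import robot
def save(d,n): cv2.imwrite('pics/'+n,d['frame'][:,:,::-1])
def ray(d,uv):
    p=cv2.undistortPoints(np.array(uv,float).reshape(-1,1,2),np.array(d['camera_matrix']),np.array(d['D'],float))[:,0]
    R=np.array(d['R']);t=np.array(d['t'])
    return -R.T@t, np.c_[p,np.ones(len(p))]@R
def at(d,uv,z):
    c,r=ray(d,uv); return c+r*((z-c[2])/r[:,2])[:,None]
def proj(d,X):
    return cv2.projectPoints(np.array(X,float).reshape(-1,1,3),cv2.Rodrigues(np.array(d['R']))[0],np.array(d['t'],float),np.array(d['camera_matrix']),np.array(d['D'],float))[0][:,0]
def wrist():
    s=robot.sense(); d=robot.get_image('wrist'); H=np.array(d['hand_eye'])
    T=np.eye(4);T[:3,:3]=cv2.Rodrigues(np.array(s['tcp_rot']))[0];T[:3,3]=s['tcp_pos']
    M=np.linalg.inv(T@H); d['R']=M[:3,:3];d['t']=M[:3,3]; return d
E
python3 - <<'E'
from h import *
print(robot.sense())
for n in ['top','side']:
    d=robot.get_image(n); save(d,n+'0.png')
    print(n,ray(d,[[280,210]]))
    for k in ['board','rake','rake_pad','tin1','tin_pad','jar','can','spice','stick1']:
        print(k,[(x['box'],round(x['conf'],2)) for x in robot.spot_in(d,k)])
E
```

```text
pics
{'time_s': 0.0, 'joint_positions': array([-1.35359973,  0.33288664, -0.06470778,  1.46094183,  0.02160217,
        1.34986983, -0.08849616]), 'qvel': array([-0.00127175,  0.00047951,  0.0005609 , -0.00039638,  0.00134818,
        0.00047839,  0.00036118]), 'joint_torque': array([ 3.07373721e-04, -6.23260617e+01,  2.47969961e-02, -3.89893520e+01,
       -6.13174983e-02,  3.98454443e-02,  1.65325987e-04]), 'tcp_pos': array([0.14835652, 0.60677175, 0.23874446]), 'tcp_rot': array([-3.75706127e-01, -3.11893930e+00,  2.20857563e-03]), 'wrist_force': array([ 0.85067496,  0.50632684, -0.48604887]), 'moment': array([0.03529877, 0.04356505, 0.00490781]), 'gripper_force': 0.0, 'opening': 0.08691557530356875}
top (array([0.56953322, 0.00929064, 1.20591982]), array([[ 0.05380981, -0.00843396, -0.99853816]]))
board [([187.4, 183.2, 173.6, 132.9], 0.88)]
rake [([114.3, 258.2, 29.9, 58.9], 0.91)]
rake_pad [([110.3, 249.8, 43.5, 71.0], 0.64), ([185.4, 182.6, 174.9, 132.2], 0.58)]
tin1 [([412.7, 254.3, 35.9, 50.6], 0.86), ([411.2, 255.0, 9.5, 43.1], 0.64), ([330.2, 212.6, 5.6, 57.6], 0.5), ([407.
[... 572 characters left out ...]
183276, -0.73935414]]))
board [([177.2, 170.5, 161.3, 128.4], 0.96)]
rake [([149.1, 151.0, 42.0, 33.7], 0.61)]
rake_pad [([145.8, 160.4, 55.9, 32.8], 0.68)]
tin1 [([293.8, 291.7, 53.3, 40.9], 0.87), ([291.8, 317.7, 54.2, 26.5], 0.8), ([219.6, 129.3, 22.8, 37.0], 0.68), ([292.1, 320.8, 48.0, 28.6], 0.5), ([175.2, 171.6, 162.6, 125.7], 0.2)]
tin_pad [([280.9, 320.2, 77.2, 42.8], 0.73)]
jar []
can [([219.7, 129.0, 23.7, 38.1], 0.57)]
spice [([374.5, 220.0, 19.8, 36.9], 0.66)]
stick1 [([239.2, 209.0, 40.9, 31.8], 0.84), ([206.9, 188.3, 40.6, 31.1], 0.71), ([333.8, 177.8, 32.5, 29.3], 0.7), ([215.1, 203.7, 45.7, 27.1], 0.65), ([261.4, 218.4, 40.5, 31.2], 0.61), ([269.7, 239.4, 48.6, 28.6], 0.57)]
```

Run:
```python
from h import *
im=cv2.imread('pics/top0.png'); c=im[70:350,90:470]; cv2.imwrite('pics/top0c.png',cv2.resize(c,None,fx=2.1,fy=2.1,interpolation=cv2.INTER_CUBIC))
```

```text
(no output)
```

View pics/top0c.png

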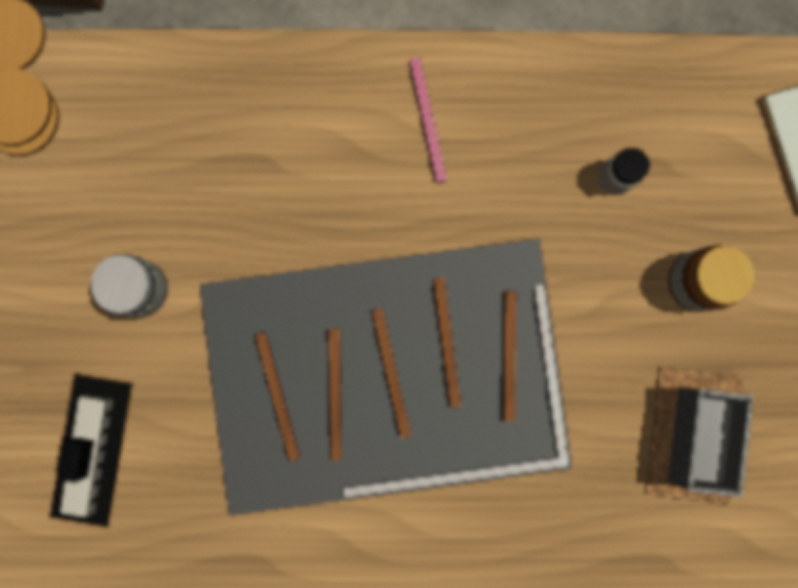

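View pics/side0.png

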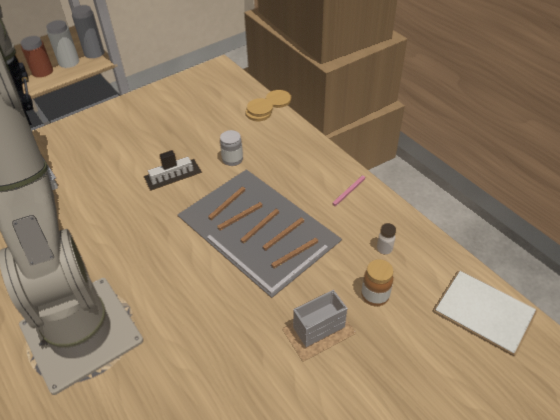

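The crop shows five brown slats on the board at about (277,395), (334,393), (390,373), (447,342) and (509,355). The look-alike is the pink one at (427,120), which lies off the board and is not meant. The fence is the white bar at right, the rail is the bar at the bottom, the rake is at lower left and the tin stack at lower right.

```bash
cat > meas.py <<'E'
from h import *
from scipy.optimize import least_squares
def board(d):
    c0=np.array([[200,285],[540,239],[568.5,468],[229,515]])/2.1+[90,70]
    W=at(d,c0,0.008)[:,:2]
    L=np.array([[.135,.2],[.135,-.2],[-.135,-.2],[-.135,.2]])
    def f(p):
        c,s=np.cos(p[2]),np.sin(p[2]); return ((L@np.array([[c,s],[-s,c]])+p[:2])-W).ravel()
    r=least_squares(f,[.5,0,0]); return r.x,r.fun
def rects(d,mask,z,amin=60):
    out=[]
    cs,_=cv2.findContours(mask.astype(np.uint8),cv2.RETR_EXTERNAL,cv2.CHAIN_APPROX_NONE)
    for c in cs:
        if cv2.contourArea(c)<amin: continue
        w=at(d,c[:,0].astype(float),z)[:,:2]
        (x,y),(a,b),an=cv2.minAreaRect((w*1000).astype(np.float32))
        if a<b: a,b,an=b,a,an+90
        an=(an+90)%180-90
        out.append((round(x,1),round(y,1),round(a),round(b),round(an,1),c[:,0].mean(0).round()))
    return out
E
python3 - <<'E'
from meas import *
d=robot.get_image('top')
p,f=board(d); print('board',p[:2],np.degrees(p[2]),f.round(4))
im=d['frame'].astype(int);hsv=cv2.cvtColor(d['frame'],cv2.COLOR_RGB2HSV)
m=np.zeros(im.shape[:2],bool);m[190:310,190:350]=1
br=(hsv[:,:,1]>90)&m&(im[:,:,0]>im[:,:,2]+30)
bm=np.zeros(m.shape,np.uint8); c0=(np.array([[205,290],[535,245],[560,462],[233,508]])/2.1+[90,70]).astype(np.int32);cv2.fillPoly(bm,[c0],1)
for r in rects(d,br&(bm>0),.02): print('stick',r)
m[:]=0;m[240:330,105:160]=1
dk=(im.max(2)<60)&m
for r in rects(d,dk,.004,20): print('dark',r)
wh=(im.min(2)>150)&m
for r in rects(d,wh,.036,20): print('white',r)
# grip top (dark) roughly
m[:]=0;m[235:330,390:460]=1
g=(hsv[:,:,1]<60)&m&(im.max(2)>60)
for r in rects(d,g,.102,20): print('tin',r)
for k,b,z in [('can',[136.4,190.9,33.4,34.8],.095),('jar',[412,189.8,38.9,28.5],.11),('spice',[377.6,139,22,22],.085)]:
    print(k,at(d,[[b[0]+b[2]/2,b[1]+b[3]/2]],z))
E
```

```text
board [0.5387384  0.01526591] 7.8051851880417376 [ 0.0018  0.0018  0.0006  0.0004 -0.0014 -0.0037 -0.001   0.0015]
stick (517.1, 139.1, 149, 14, 15.8, array([222., 258.]))
stick (518.1, 73.1, 148, 13, 1.6, array([249., 258.]))
stick (543.9, 8.9, 150, 14, 13.1, array([276., 247.]))
stick (563.1, -127.4, 147, 12, -0.1, array([332., 239.]))
stick (579.7, -54.9, 149, 14, 7.5, array([302., 232.]))
dark (452.6, 357.4, 165, 68, -9.1, array([132., 285.]))
white (403.6, 363.2, 37, 24, -9.0, array([126., 306.]))
white (490.5, 350.1, 40, 24, -8.8, array([132., 269.]))
tin (471.0, -344.5, 109, 60, -7.0, array([432., 281.]))
can [[0.63195194 0.28687104 0.095     ]]
jar [[ 0.64354583 -0.34136419  0.11      ]]
spice [[ 0.76993257 -0.25058769  0.085     ]]
```

```bash
cat > go.py <<'E'
from h import *
from scipy.spatial.transform import Rotation as Ro
B=(0.5387,0.0153,7.8)
def bw(x,y):   # board mm -> world m
    c,s=np.cos(np.radians(B[2])),np.sin(np.radians(B[2])); x/=1e3;y/=1e3
    return B[0]+c*x-s*y, B[1]+s*x+c*y
def Rt(yaw):
    a=np.radians(yaw); X=np.array([np.cos(a),np.sin(a),0]);Z=np.array([0,0,-1.]);return np.c_[X,np.cross(Z,X),Z]
def plan(wps):
    """wps: (x,y,z,yaw); prints turn and shift in tool axes for each leg"""
    s=robot.sense(); R=cv2.Rodrigues(np.array(s['tcp_rot']))[0]; p=np.array(s['tcp_pos'])
    print('now',p.round(4),'yaw',round(np.degrees(np.arctan2(R[1,0],R[0,0])),2),'t',s['time_s'],'F',np.round(s['wrist_force'],1),'open',round(s['opening'],4))
    for x,y,z,yaw in wps:
        T=Rt(yaw); q=np.array([x,y,z]); 
        print('turn',np.degrees(Ro.from_matrix(R.T@T).as_rotvec()).round(2),'shift mm',(T.T@(q-p)*1e3).round(1),'dist',round(1e3*np.linalg.norm(q-p)))
        R,p=T,q
E
python3 - <<'E'
from go import *
plan([(.449,.357,.2,171)])
E
```

```text
now [0.1484 0.6071 0.2396] yaw 166.26 t 1.05 F [ 0.2 -0.8  1.2] open 0.087
turn [ 0.01 -0.   -4.74] shift mm [-336.  -200.    39.6] dist 393
```

>>> drive_tool([
  [[0,0,-4.7,0,0,0,1],[0,0,0,-0.042,-0.025,0.005,1],[0,0,0,-0.042,-0.025,0.005,1],[0,0,0,-0.042,-0.025,0.005,1],[0,0,0,-0.042,-0.025,0.005,1],[0,0,0,-0.042,-0.025,0.005,1],[0,0,0,-0.042,-0.025,0.005,1],[0,0,0,-0.042,-0.025,0.005,1],[0,0,0,-0.042,-0.025,0.005,1],[0,0,0,0,0,0,1],[0,0,0,0,0,0,1]],
])

```text
time_s: 2.42
tcp_pos: [0.4484, 0.3573, 0.1996]
tcp_rot: [-0.247, -3.131, -0.001]
wrist_force: [-0.4, 0.3, -0.1]
opening: 0.087
gripper_force: 0.0
```

Run:
```python
from go import *
d=wrist(); save(d,'w1.png'); print(robot.sense()['tcp_pos'])
print([(x['box'],x['conf']) for x in robot.spot_in(d,'rake')],[(x['box'],x['conf']) for x in robot.spot_in(d,'rake_pad')])
```

```text
[0.44797503 0.35783748 0.19962249]
[([270.2, 130.5, 33.7, 138.0], 0.55)] [([239.8, 330.6, 39.7, 19.9], 0.63), ([251.0, 117.3, 75.7, 156.2], 0.59)]
```

View pics/w1.png

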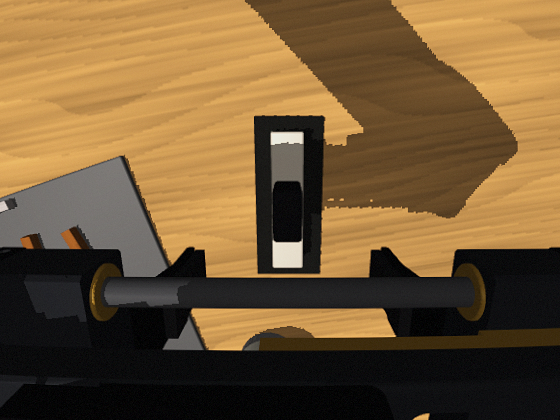

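The wrist view shows the rake on its pad: grip block at about (288,211), white head from (270,131) to (303,268), and pad from (255,116) to (323,272). The can is below at (270,340).

Run:
```python
from go import *
d=wrist()
for n,q,z in [('head',[[270,131],[303,131],[303,268],[271,268]],.04),('pad',[[255,116],[324,116],[321,272],[258,272]],.004),('grip',[[273,181],[302,181],[302,241],[273,241]],.09)]:
    w=at(d,q,z)[:,:2]; e=w[0]+w[1]-w[2]-w[3]; e2=w[0]+w[3]-w[1]-w[2]
    print(n,w.mean(0).round(4),np.degrees(np.arctan2(e[1],e[0])),np.hypot(*e)/2,np.hypot(*e2)/2)
plan([(.449,.357,.064,171)])
```

```text
head [0.446 0.356] 171.34225028390517 0.1322110063727109 0.030692230648206063
pad [0.4496 0.3583] 171.2576201195895 0.1672101831656301 0.06938409042275105
grip [0.442  0.3573] 171.17052156820424 0.049086476881308266 0.023028372185071158
now [0.448  0.3579 0.1997] yaw 171.07 t 2.625 F [ 0.2  0.3 -0.4] open 0.0873
turn [ 0.03 -0.01  0.07] shift mm [ -1.2  -0.7 135.7] dist 136
```

>>> drive_tool([
  [[0,0,0,0.001,0.001,0.03,1],[0,0,0,0.001,0,0.03,1],[0,0,0,0,0,0.03,1],[0,0,0,0,0,0.03,1],[0,0,0,0,0,0.0165,1],[0,0,0,0,0,0,0],[0,0,0,0,0,0,0],[0,0,0,0,0,0,0],[0,0,0,0,0,0,0],[0,0,0,0,0,0,0],[0,0,0,0,0,0,0]],
])

```text
time_s: 4.0
tcp_pos: [0.447, 0.3582, 0.0632]
tcp_rot: [0.247, 3.132, 0.0]
wrist_force: [-0.2, 0.3, -0.1]
opening: 0.0351
gripper_force: 0.0
```

Run:
```python
from go import *
x,y=bw(-10,170)
plan([(.4465,.3565,.063,171.2),(.4465,.3565,.123,171.2),(x,y,.123,187.8),(x,y,.067,187.8)])
```

```text
now [0.447  0.3582 0.0632] yaw 170.96 t 4.0 F [-0.2  0.3 -0.1] open 0.0351
turn [ 0.01  0.   -0.24] shift mm [ 0.3 -1.8  0.2] dist 2
turn [0. 0. 0.] shift mm [  0.   0. -60.] dist 60
turn [  0.    0.  -16.6] shift mm [ -35.  -180.6    0. ] dist 184
turn [0. 0. 0.] shift mm [ 0.  0. 56.] dist 56
```

>>> drive_tool([
  [[0,0,0,0,-0.001,0,0],[0,0,0,0,0,0,0],[0,0,0,0,0,0,0],[0,0,0,0,0,0,0],[0,0,0,0,0,0,0]],
])

```text
time_s: 4.62
tcp_pos: [0.4468, 0.3571, 0.063]
tcp_rot: [-0.248, -3.132, 0.0]
wrist_force: [-0.3, -1.2, 0.4]
opening: 0.0237
gripper_force: 30.0
```

>>> drive_tool([
  [[0,0,0,0,0,-0.02,0],[0,0,0,0,0,-0.02,0],[0,0,0,0,0,-0.02,0],[0,0,-8.4,0,0,0,0],[0,0,-8.4,0,0,0,0],[0,0,0,-0.007,-0.036,0,0],[0,0,0,-0.007,-0.036,0,0],[0,0,0,-0.007,-0.036,0,0],[0,0,0,-0.007,-0.036,0,0],[0,0,0,-0.007,-0.036,0,0],[0,0,0,0,0,0,0]],
])

```text
time_s: 6.0
tcp_pos: [0.5068, 0.1802, 0.1229]
tcp_rot: [-0.205, 3.135, -0.002]
wrist_force: [0.1, 0.5, -3.0]
opening: 0.0237
gripper_force: 30.0
```

Run:
```python
from go import *
x,y=bw(-10,170); a,b=bw(-10,-95)
plan([(x,y,.123,187.8),(x,y,.068,187.8),(a,b,.068,187.8)])
d=robot.get_image('top'); save(d,'t1.png')
im=cv2.imread('pics/t1.png')[150:350,90:470]; cv2.imwrite('pics/t1c.png',cv2.resize(im,None,fx=2.1,fy=2.1,interpolation=cv2.INTER_CUBIC))
```

```text
now [0.5068 0.1802 0.1229] yaw -172.53 t 6.0 F [ 0.1  0.5 -3. ] open 0.0237
turn [-0.06  0.01 -0.33] shift mm [ 0.8  2.3 -0.1] dist 2
turn [0. 0. 0.] shift mm [ 0.  0. 55.] dist 55
turn [0. 0. 0.] shift mm [   0. -265.    0.] dist 265
```

View pics/t1c.png

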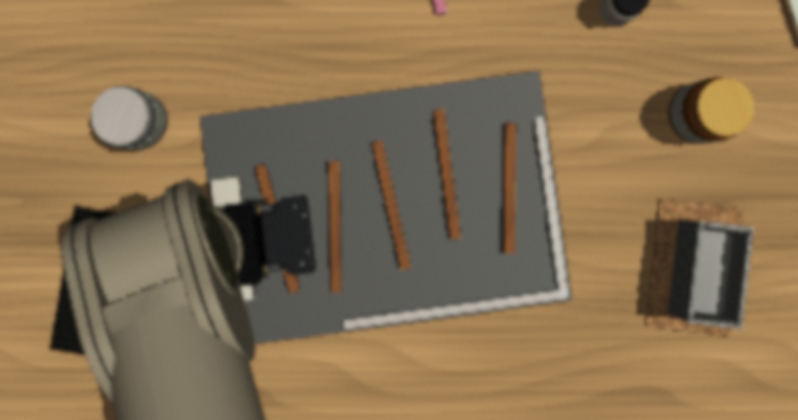

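The rake hangs over the board's +y end (its white head corner is at about (225,190)), outside slat 1 at (277,228). Nothing else has changed.

>>> drive_tool([
  [[0,0,-0.3,0.001,0.004,0,0],[0,0,0,0,0,0.02,0],[0,0,0,0,0,0.02,0],[0,0,0,0,0,0.014,0],[0,0,0,0,0,0,0],[0,0,0,0,-0.01,0,0],[0,0,0,0,-0.01,0,0],[0,0,0,0,-0.01,0,0],[0,0,0,0,-0.01,0,0]],
])

```text
time_s: 7.18
tcp_pos: [0.5101, 0.1468, 0.0693]
tcp_rot: [-0.22, 3.134, 0.0]
wrist_force: [0.6, -0.4, -2.2]
opening: 0.0238
gripper_force: 30.0
```

>>> drive_tool([
  [[0,0,0,0,-0.012,0,0],[0,0,0,0,-0.012,0,0],[0,0,0,0,-0.012,0,0],[0,0,0,0,-0.012,0,0],[0,0,0,0,-0.012,0,0],[0,0,0,0,-0.012,0,0],[0,0,0,0,-0.012,0,0],[0,0,0,0,-0.012,0,0],[0,0,0,0,-0.012,0,0],[0,0,0,0,-0.012,0,0]],
])

```text
time_s: 8.43
tcp_pos: [0.5269, 0.0282, 0.069]
tcp_rot: [-0.221, 3.134, 0.0]
wrist_force: [-0.2, 0.3, -2.3]
opening: 0.0238
gripper_force: 30.0
```

Run:
```python
from go import *
a,b=bw(-10,-95)
plan([(a,b,.068,187.8)])
d=robot.get_image('top'); save(d,'t2.png')
e=robot.get_image('side'); save(e,'s2.png')
im=np.hstack([cv2.resize(cv2.imread('pics/t2.png')[170:320,170:370],(400,300)),cv2.resize(cv2.imread('pics/s2.png')[150:300,160:360],(400,300))]); cv2.imwrite('pics/ts2.png',im)
```

```text
now [0.5269 0.0282 0.069 ] yaw -171.94 t 8.425 F [-0.2  0.3 -2.3] open 0.0238
turn [0.01 0.   0.26] shift mm [   0.  -109.4    1. ] dist 109
```

View pics/ts2.png

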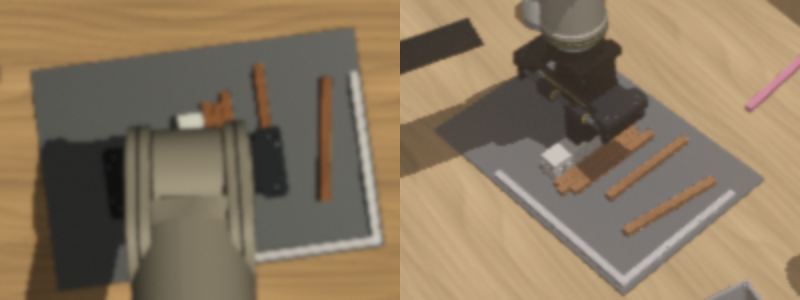

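The first three slats are bunched parallel ahead of the rake, and the other two lie ahead near the fence. The combing works, so I'll continue.

>>> drive_tool([
  [[0,0,0,0,-0.012,0,0],[0,0,0,0,-0.012,0,0],[0,0,0,0,-0.012,0,0],[0,0,0,0,-0.012,0,0],[0,0,0,0,-0.012,0,0],[0,0,0,0,-0.012,0,0],[0,0,0,0,-0.012,0,0],[0,0,0,0,-0.01,0,0]],
])

```text
time_s: 9.52
tcp_pos: [0.54, -0.0649, 0.069]
tcp_rot: [0.22, -3.134, -0.0]
wrist_force: [0.1, 0.5, -1.9]
opening: 0.024
gripper_force: 30.0
```

>>> drive_tool([
  [[0,0,0,0,-0.005,0,0],[0,0,0,0,-0.005,0,0],[0,0,0,0,-0.003,0,0],[0,0,0,0,-0.002,0,0]],
])

```text
time_s: 10.02
tcp_pos: [0.5421, -0.0789, 0.069]
tcp_rot: [-0.221, 3.134, 0.0]
wrist_force: [-0.2, -0.3, -1.8]
opening: 0.0239
gripper_force: 30.0
```

Run:
```python
from go import *
a,b=bw(-10,-110)
plan([(a,b,.068,187.8)])
```

```text
now [ 0.5421 -0.0789  0.069 ] yaw -171.92 t 10.025 F [-0.2 -0.3 -1.8] open 0.0239
turn [0.01 0.   0.28] shift mm [  0.6 -16.2   1. ] dist 16
```

>>> drive_tool([
  [[0,0,0.3,0,-0.004,0,0],[0,0,0,0,-0.004,0,0],[0,0,0,0,-0.004,0,0],[0,0,0,0,-0.002,0,0],[0,0,0,0,0,0,0]],
])

```text
time_s: 10.65
tcp_pos: [0.5439, -0.0931, 0.069]
tcp_rot: [0.212, -3.134, 0.0]
wrist_force: [-0.8, -0.2, -1.8]
opening: 0.0236
gripper_force: 30.0
```

>>> drive_tool([
  [[0,0,0,0,-0.001,0,0],[0,0,0,0,-0.001,0,0]],
])

```text
time_s: 10.9
tcp_pos: [0.544, -0.0936, 0.069]
tcp_rot: [0.214, -3.134, -0.003]
wrist_force: [-2.7, 6.9, 0.9]
opening: 0.0235
gripper_force: 30.0
```

>>> drive_tool([
  [[0,0,0,0,-0.001,0,0],[0,0,0,0,-0.001,0,0]],
])

```text
time_s: 11.15
tcp_pos: [0.544, -0.0937, 0.0689]
tcp_rot: [0.216, -3.133, -0.006]
wrist_force: [-4.3, 11.3, 3.7]
opening: 0.0237
gripper_force: 30.0
```

>>> drive_tool([
  [[0,0,0,0,0.003,0,0],[0,0,0,0,0.015,0,0],[0,0,0,0,0.015,-0.02,0],[0,0,0,0,0.01,-0.03,0],[0,0,0,-0.04,0,-0.01,0],[0,0,0,-0.04,0,0,0],[0,0,0,-0.04,0,0,0],[0,0,0,0,0,0,0]],
])

```text
time_s: 12.15
tcp_pos: [0.6592, -0.0363, 0.1281]
tcp_rot: [-0.215, 3.134, -0.001]
wrist_force: [-0.6, -0.4, -2.3]
opening: 0.0238
gripper_force: 30.0
```

Run:
```python
from go import *
a,b=bw(138,-110); print(robot.sense()['joint_positions'].round(2))
plan([(a,b,.13,97.8),(a,b,.069,97.8)])
plan([(a,b,.13,277.8),(a,b,.069,277.8)])
d=robot.get_image('side'); save(d,'s3.png')
e=robot.get_image('top'); save(e,'t3.png')
im=np.hstack([cv2.resize(cv2.imread('pics/t3.png')[170:320,170:370],(400,300)),cv2.resize(cv2.imread('pics/s3.png')[150:300,160:360],(400,300))]); cv2.imwrite('pics/ts3.png',im)
```

```text
[-0.25  0.5   0.33  1.51 -0.17  1.16  1.81]
now [ 0.6592 -0.0363  0.1281] yaw -172.14 t 12.15 F [-0.6 -0.4 -2.3] open 0.0238
turn [-2.000e-02  2.000e-02  9.006e+01] shift mm [-42.5  25.6  -1.9] dist 50
turn [0. 0. 0.] shift mm [ 0.  0. 61.] dist 61
now [ 0.6592 -0.0363  0.1281] yaw -172.14 t 12.15 F [-0.6 -0.4 -2.3] open 0.0238
turn [-2.000e-02 -2.000e-02 -8.994e+01] shift mm [ 42.5 -25.6  -1.9] dist 50
turn [0. 0. 0.] shift mm [ 0.  0. 61.] dist 61
```

View pics/ts3.png

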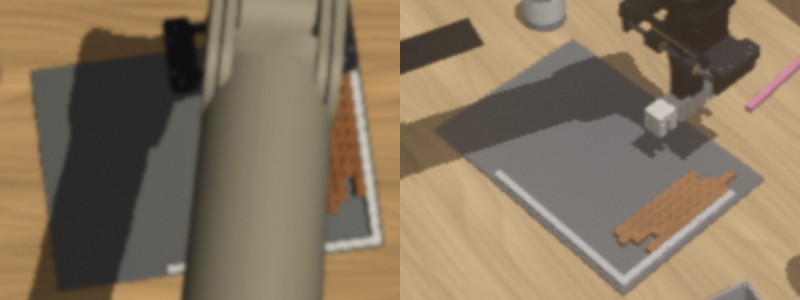

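All five slats now lie in one parallel bundle along the fence at about (345,140) left and (675,205) right. Their ends are staggered, so the next step is to push them to the rail.

>>> drive_tool([
  [[0,0,10,0,0,0,0],[0,0,10,0,0,0,0],[0,0,10,0,0,0,0],[0,0,10,0,0,0,0],[0,0,10,0,0,0,0],[0,0,10,0,0,0,0],[0,0,10,0,0,0,0],[0,0,10,0,0,0,0],[0,0,10,0,0,0,0],[0,0,0,-0.04,0.025,0,0],[0,0,0,0,0,0,0]],
])

```text
time_s: 13.62
tcp_pos: [0.6875, -0.0782, 0.1292]
tcp_rot: [2.07, 2.361, -0.002]
wrist_force: [-0.5, 0.4, -2.2]
opening: 0.0239
gripper_force: 30.0
```

Run:
```python
from go import *
a,b=bw(138,-110); print(robot.sense()['joint_positions'].round(2)); c=bw(50,-110)
plan([(a,b,.13,97.8),(a,b,.069,97.8),(*c,.069,97.8)])
```

```text
[-0.38  0.62  0.63  1.42 -0.37  1.22  0.42]
now [ 0.6875 -0.0782  0.1292] yaw 97.5 t 13.625 F [-0.5  0.4 -2.2] open 0.0239
turn [ 0.    0.13 -0.3 ] shift mm [ 2.8  3.2 -0.8] dist 4
turn [0. 0. 0.] shift mm [ 0.  0. 61.] dist 61
turn [0. 0. 0.] shift mm [  0. -88.   0.] dist 88
```

>>> drive_tool([
  [[0,0,-0.3,0.003,0.003,0,0],[0,0,0,0,0,0.02,0],[0,0,0,0,0,0.02,0],[0,0,0,0,0,0.02,0],[0,0,0,0,0,0,0],[0,0,0,0,-0.01,0,0],[0,0,0,0,-0.01,0,0],[0,0,0,0,-0.01,0,0],[0,0,0,0,-0.01,0,0],[0,0,0,0,-0.01,0,0],[0,0,0,0,-0.01,0,0],[0,0,0,0,-0.01,0,0]],
])

```text
time_s: 15.12
tcp_pos: [0.6205, -0.0807, 0.0692]
tcp_rot: [2.059, 2.372, 0.001]
wrist_force: [2.1, 0.5, -1.1]
opening: 0.0239
gripper_force: 30.0
```

>>> drive_tool([
  [[0,0,0,0,-0.005,0,0],[0,0,0,0,-0.005,0,0],[0,0,0,0,-0.005,0,0],[0,0,0,0,0,0,0]],
])

```text
time_s: 15.62
tcp_pos: [0.6057, -0.0829, 0.069]
tcp_rot: [-2.06, -2.372, 0.0]
wrist_force: [0.3, -0.2, -2.2]
opening: 0.0238
gripper_force: 30.0
```

Run:
```python
from go import *
c=bw(45,-110)
plan([(*c,.069,97.8)])
```

```text
now [ 0.6057 -0.0829  0.069 ] yaw 98.05 t 15.625 F [ 0.3 -0.2 -2.2] open 0.0238
turn [-0.03 -0.01  0.25] shift mm [-3.6 -8.1 -0. ] dist 9
```

The rake's near end only reaches y = -172, so it may miss the slat beside the fence. I'll back off, shift toward the fence and push again.

>>> drive_tool([
  [[0,0,0.2,0,0.03,0,0],[0,0,0,0,0.03,0,0],[0,0,0,0,0.02,0,0],[0,0,0,-0.009,0,0,0],[0,0,0,0,0,0,0]],
])

```text
time_s: 16.25
tcp_pos: [0.6858, -0.0826, 0.0687]
tcp_rot: [-2.066, -2.366, 0.002]
wrist_force: [-0.4, -0.4, -2.4]
opening: 0.024
gripper_force: 30.0
```

Run:
```python
from go import *
plan([(*bw(133,-115),.069,97.8),(*bw(45,-115),.069,97.8)])
e=robot.get_image('side'); save(e,'s4.png'); e=robot.get_image('top'); save(e,'t4.png')
im=np.hstack([cv2.resize(cv2.imread('pics/t4.png')[170:320,230:370],(392,420)),cv2.resize(cv2.imread('pics/s4.png')[180:300,220:350],(400,420))]); cv2.imwrite('pics/ts4.png',im)
```

```text
now [ 0.6858 -0.0826  0.0687] yaw 97.75 t 16.25 F [-0.4 -0.4 -2.4] open 0.024
turn [-0.07  0.05 -0.05] shift mm [ 1.9  0.5 -0.3] dist 2
turn [0. 0. 0.] shift mm [ -0. -88.   0.] dist 88
```

View pics/ts4.png

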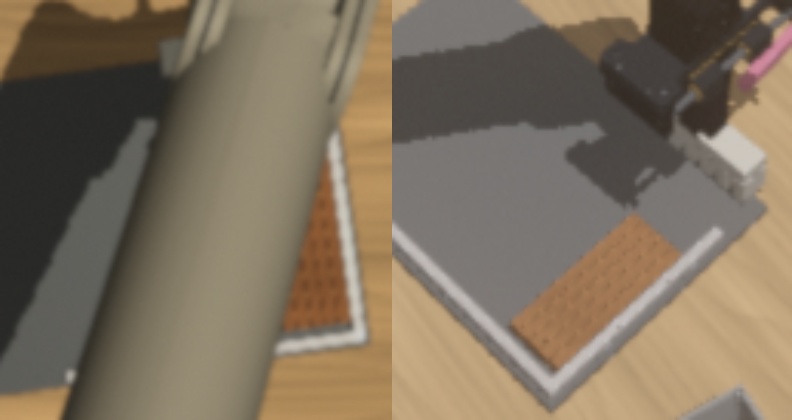

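The slats are now flush with each other along the fence, with a small gap left at the rail. I'll push on until contact.

>>> drive_tool([
  [[0,0,0,0.002,-0.012,0,0],[0,0,0,0,-0.012,0,0],[0,0,0,0,-0.012,0,0],[0,0,0,0,-0.012,0,0],[0,0,0,0,-0.012,0,0],[0,0,0,0,-0.01,0,0],[0,0,0,0,-0.005,0,0],[0,0,0,0,-0.005,0,0],[0,0,0,0,-0.004,0,0],[0,0,0,0,0,0,0]],
])

```text
time_s: 17.6
tcp_pos: [0.6031, -0.0902, 0.0691]
tcp_rot: [-2.064, -2.368, -0.0]
wrist_force: [-0.5, 0.0, -2.4]
opening: 0.0237
gripper_force: 30.0
```

>>> drive_tool([
  [[0,0,0,0,-0.001,0,0],[0,0,0,0,-0.001,0,0]],
])

```text
time_s: 17.85
tcp_pos: [0.6014, -0.0903, 0.0691]
tcp_rot: [2.064, 2.368, 0.0]
wrist_force: [1.2, 1.2, -1.5]
opening: 0.0238
gripper_force: 30.0
```

>>> drive_tool([
  [[0,0,0,0,-0.001,0,0],[0,0,0,0,-0.001,0,0]],
])

```text
time_s: 18.1
tcp_pos: [0.5992, -0.0907, 0.0691]
tcp_rot: [2.064, 2.369, 0.0]
wrist_force: [1.0, 0.0, -1.5]
opening: 0.0242
gripper_force: 30.0
```

Run:
```python
from go import *
plan([(*bw(45,-115),.069,97.8)])
```

```text
now [ 0.5992 -0.0907  0.0691] yaw 97.87 t 18.1 F [ 1.   0.  -1.5] open 0.0242
turn [ 0.01 -0.01  0.07] shift mm [-1.8 -0.6  0.1] dist 2
```

>>> drive_tool([
  [[0,0,0,0,-0.001,0,0],[0,0,0,0,-0.001,0,0]],
])

```text
time_s: 18.35
tcp_pos: [0.5981, -0.0908, 0.0694]
tcp_rot: [2.062, 2.368, 0.002]
wrist_force: [6.3, 1.7, -2.9]
opening: 0.0237
gripper_force: 30.0
```

>>> drive_tool([
  [[0,0,0,0,-0.001,0,0],[0,0,0,0,-0.001,0,0]],
])

```text
time_s: 18.6
tcp_pos: [0.5978, -0.0907, 0.0702]
tcp_rot: [2.06, 2.366, 0.006]
wrist_force: [11.1, 1.8, -3.2]
opening: 0.0238
gripper_force: 30.0
```

>>> drive_tool([
  [[0,0,0,0,-0.001,0,0],[0,0,0,0,-0.001,0,0]],
])

```text
time_s: 18.85
tcp_pos: [0.5974, -0.0907, 0.0709]
tcp_rot: [2.057, 2.365, 0.009]
wrist_force: [15.1, 1.5, -2.6]
opening: 0.0236
gripper_force: 30.1
```

>>> drive_tool([
  [[0,0,0,0,0.006,0,0],[0,0,0,0,0.015,0,0],[0,0,0,0,0.015,-0.02,0],[0,0,-10,0,0,-0.04,0],[0,0,-10,0,0,0,0],[0,0,-10,0,0,0,0],[0,0,-10,0,0,0,0],[0,0,-10,0,0,0,0],[0,0,-10,0,0,0,0],[0,0,-10,0,0,0,0],[0,0,-10,0,0,0,0],[0,0,-10,0,0,0,0]],
])

```text
time_s: 20.35
tcp_pos: [0.628, -0.087, 0.1284]
tcp_rot: [0.223, -3.131, 0.0]
wrist_force: [0.8, 0.6, -3.1]
opening: 0.0237
gripper_force: 30.0
```

Run:
```python
from go import *
plan([(*bw(-45,-75),.13,187.8),(*bw(-45,-75),.069,187.8),(*bw(-45,-108),.069,187.8)])
```

```text
now [ 0.628  -0.087   0.1284] yaw -171.84 t 20.35 F [ 0.8  0.6 -3.1] open 0.0237
turn [ 0.01 -0.13  0.36] shift mm [119.6  38.5  -1.6] dist 126
turn [0. 0. 0.] shift mm [ 0.  0. 61.] dist 61
turn [0. 0. 0.] shift mm [  0. -33.   0.] dist 33
```

>>> drive_tool([
  [[0,0,0.3,0.04,0.013,0,0],[0,0,0,0.04,0.013,0,0],[0,0,0,0.04,0.013,0,0],[0,0,0,0,0,0,0],[0,0,0,0,0,0.02,0],[0,0,0,0,0,0.02,0],[0,0,0,0,0,0.018,0],[0,0,0,0,0,0,0]],
])

```text
time_s: 21.35
tcp_pos: [0.5039, -0.0643, 0.0698]
tcp_rot: [0.206, -3.131, 0.0]
wrist_force: [0.3, -0.8, -2.0]
opening: 0.0242
gripper_force: 30.0
```

Run:
```python
from go import *
plan([(*bw(-45,-75),.069,187.8),(*bw(-45,-108),.069,187.8)])
```

```text
now [ 0.5039 -0.0643  0.0698] yaw -172.46 t 21.35 F [ 0.3 -0.8 -2. ] open 0.0242
turn [-0.   -0.19 -0.26] shift mm [-0.2 -0.8  0.8] dist 1
turn [0. 0. 0.] shift mm [  0. -33.   0.] dist 33
```

>>> drive_tool([
  [[0,0,-0.2,0,-0.007,0.001,0],[0,0,0,0,-0.007,0,0],[0,0,0,0,-0.006,0,0],[0,0,0,0,-0.005,0,0],[0,0,0,0,-0.004,0,0],[0,0,0,0,-0.003,0,0],[0,0,0,0,-0.001,0,0],[0,0,0,0,-0.001,0,0]],
])

```text
time_s: 22.35
tcp_pos: [0.5093, -0.0975, 0.07]
tcp_rot: [0.213, -3.134, -0.0]
wrist_force: [-0.1, -0.4, -2.1]
opening: 0.0237
gripper_force: 30.0
```

>>> drive_tool([
  [[0,0,0,0,-0.001,0,0],[0,0,0,0,-0.001,0,0],[0,0,0,0,-0.001,0,0]],
])

```text
time_s: 22.72
tcp_pos: [0.5094, -0.0985, 0.07]
tcp_rot: [0.215, -3.133, -0.005]
wrist_force: [-3.4, 9.5, 3.6]
opening: 0.0238
gripper_force: 30.0
```

>>> drive_tool([
  [[0,0,0,0,0.005,0,0],[0,0,0,0,0.02,0,0],[0,0,0,0,0.04,-0.03,0],[0,0,0,0,0.05,-0.03,0],[0,0,0,0,0.05,0,0],[0,0,0,0,0.05,0,0],[0,0,0,0,0.05,0,0],[0,0,8.3,0,0.05,0,0],[0,0,8.3,0,0,0,0],[0,0,0,0,0,0,0]],
])

```text
time_s: 23.98
tcp_pos: [0.4672, 0.2115, 0.1299]
tcp_rot: [0.24, 3.132, -0.001]
wrist_force: [-0.2, 0.4, -1.7]
opening: 0.0237
gripper_force: 30.0
```

Run:
```python
from go import *
plan([(.452,.358,.13,171.2),(.452,.358,.064,171.2)])
e=robot.get_image('side'); save(e,'s5.png'); e=robot.get_image('top'); save(e,'t5.png')
im=np.hstack([cv2.resize(cv2.imread('pics/t5.png')[170:320,230:370],(392,420)),cv2.resize(cv2.imread('pics/s5.png')[180:300,220:350],(400,420))]); cv2.imwrite('pics/ts5.png',im)
```

```text
now [0.4672 0.2115 0.1299] yaw 171.24 t 23.975 F [-0.2  0.4 -1.7] open 0.0237
turn [-0.03  0.02  0.04] shift mm [ 3.750e+01  1.425e+02 -1.000e-01] dist 147
turn [0. 0. 0.] shift mm [ 0.  0. 66.] dist 66
```

View pics/ts5.png

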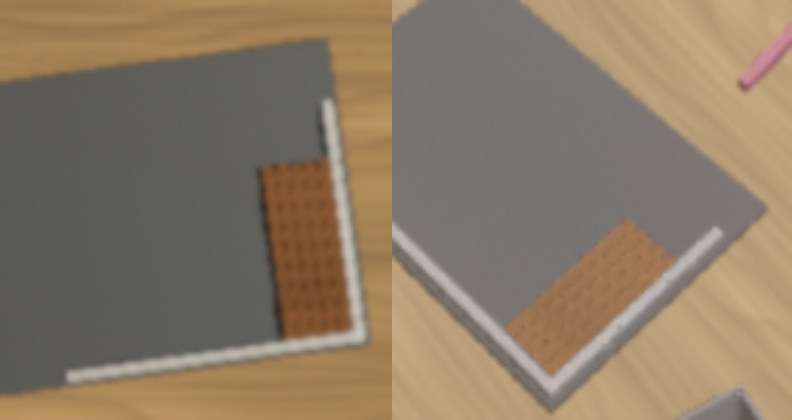

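Excellent: one tight block in the corner, from (262,165) to (352,337) in the left panel. Now I'll put the rake back on its pad.

>>> drive_tool([
  [[0,0,0,0.01,0.036,0,0],[0,0,0,0.01,0.036,0,0],[0,0,0,0.01,0.036,0,0],[0,0,0,0.008,0.035,0,0],[0,0,0,0,0,0,0],[0,0,0,0,0,0.02,0],[0,0,0,0,0,0.02,0],[0,0,0,0,0,0.015,0],[0,0,0,0,0,0,0]],
])

```text
time_s: 25.2
tcp_pos: [0.4515, 0.3574, 0.0741]
tcp_rot: [-0.242, -3.131, 0.003]
wrist_force: [-0.9, -0.5, -0.4]
opening: 0.0239
gripper_force: 30.0
```

Run:
```python
from go import *
plan([(.452,.358,.064,171.2)])
e=wrist(); save(e,'w5.png')
```

```text
now [0.4515 0.3574 0.0741] yaw 171.15 t 25.2 F [-0.9 -0.5 -0.4] open 0.0239
turn [-0.1  -0.06 -0.05] shift mm [-0.4  0.7 10.1] dist 10
```

View pics/w5.png

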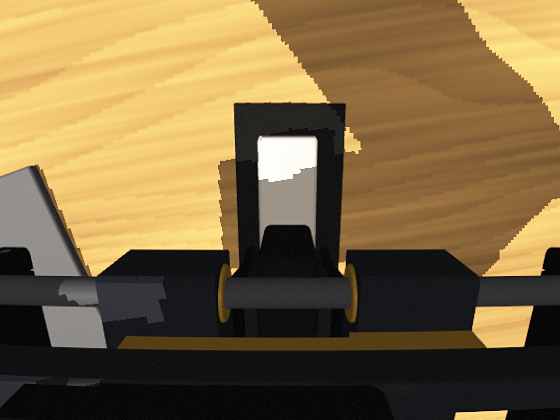

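The rake hangs over its pad: head far corners at (258,136) and (317,136), pad far corners at (235,103) and (345,103). It is centred sideways.

Run:
```python
from go import *
e=wrist()
h=at(e,[[258,136],[317,136]],.0505); p=at(e,[[235,103.5],[345,103.5]],.004)
T=Rt(171.2)
print('head end mid',(h.mean(0)@T).round(4),'pad end mid',(p.mean(0)@T).round(4),'widths',np.linalg.norm(h[0]-h[1]),np.linalg.norm(p[0]-p[1]))
```

```text
head end mid [-0.3257  0.4212 -0.0505] pad end mid [-0.3068  0.4227 -0.004 ] widths 0.029486841469177027 0.06860463868233478
```

>>> drive_tool([
  [[0,0,0,0,0.001,0.005,0],[0,0,0,0,0,0.004,0],[0,0,0,0,0,0.002,0],[0,0,0,0,0,0,0]],
])

```text
time_s: 25.8
tcp_pos: [0.4517, 0.3596, 0.0639]
tcp_rot: [-0.242, -3.132, 0.0]
wrist_force: [0.2, -0.1, -1.8]
opening: 0.0237
gripper_force: 30.0
```

>>> drive_tool([
  [[0,0,0,0,-0.001,0.001,0],[0,0,0,0,0,0.0005,0],[0,0,0,0,0,0,0]],
])

```text
time_s: 26.18
tcp_pos: [0.4516, 0.3586, 0.0626]
tcp_rot: [-0.242, -3.132, -0.0]
wrist_force: [0.3, 0.6, -1.8]
opening: 0.0239
gripper_force: 30.0
```

>>> drive_tool([
  [[0,0,0,0,0,0.001,0],[0,0,0,0,0,0,0]],
])

```text
time_s: 26.42
tcp_pos: [0.4516, 0.3586, 0.0615]
tcp_rot: [-0.242, -3.132, 0.0]
wrist_force: [0.6, -0.4, -2.8]
opening: 0.024
gripper_force: 30.0
```

>>> drive_tool([
  [[0,0,0,0,0,0.001,0],[0,0,0,0,0,0,0]],
])

```text
time_s: 26.68
tcp_pos: [0.4517, 0.3586, 0.0612]
tcp_rot: [0.242, 3.132, 0.0]
wrist_force: [-2.1, -1.1, 4.5]
opening: 0.024
gripper_force: 30.0
```

>>> drive_tool([
  [[0,0,0,0,0,0.001,0],[0,0,0,0,0,0,0]],
])

```text
time_s: 26.92
tcp_pos: [0.4517, 0.3587, 0.0612]
tcp_rot: [0.242, 3.132, 0.001]
wrist_force: [-6.0, -4.5, 15.3]
opening: 0.0237
gripper_force: 30.0
```

Contact. Ease off, open and rise.

>>> drive_tool([
  [[0,0,0,0,0,-0.0015,0],[0,0,0,0,0,0,1],[0,0,0,0,0,0,1],[0,0,0,0,0,0,1],[0,0,0,0,0,0,1],[0,0,0,0,0,0,1],[0,0,0,0,0,0,1],[0,0,0,0,0,0,1],[0,0,0,0,0,-0.04,1],[0,0,0,0,0,-0.06,1],[0,0,0,0,0,-0.06,1],[0,0,0,0,0,0,1]],
])

```text
time_s: 28.42
tcp_pos: [0.4535, 0.3601, 0.2265]
tcp_rot: [0.242, 3.126, 0.011]
wrist_force: [-0.4, -0.1, -1.8]
opening: 0.0871
gripper_force: 0.0
```

Run:
```python
from go import *
e=wrist(); save(e,'w6.png')
hsv=cv2.cvtColor(e['frame'],cv2.COLOR_RGB2HSV);im=e['frame'].astype(int)
m=np.zeros(im.shape[:2],bool);m[60:265,200:380]=1
from meas import rects
print(rects(e,(im.max(2)<60)&m,.004,200))
print(rects(e,(hsv[:,:,1]<40)&(im.max(2)>80)&m,.04,50))
plan([(.471,-.3445,.25,173)])
print(robot.sense()['joint_positions'].round(2))
```

```text
[(450.0, 356.7, 168, 69, -8.9, array([284., 184.]))]
[(498.8, 349.0, 35, 30, -8.3, array([285., 241.])), (412.8, 362.6, 53, 30, -9.5, array([285., 158.]))]
now [0.4525 0.3593 0.2234] yaw 171.16 t 28.475 F [ 1.2  0.2 -1.6] open 0.087
turn [ 0.21  0.16 -1.84] shift mm [-104.2 -696.3  -26.6] dist 705
[-0.83  0.23  0.1   1.62 -0.02  1.28  0.68]
```

>>> drive_tool([
  [[0,0,-1.8,-0.006,-0.05,-0.003,1],[0,0,0,-0.008,-0.05,-0.003,1],[0,0,0,-0.008,-0.05,-0.003,1],[0,0,0,-0.008,-0.05,-0.003,1],[0,0,0,-0.008,-0.05,-0.003,1],[0,0,0,-0.008,-0.05,-0.003,1],[0,0,0,-0.008,-0.05,-0.003,1],[0,0,0,-0.008,-0.05,-0.003,1],[0,0,0,-0.008,-0.05,-0.003,1],[0,0,0,-0.008,-0.05,0,1],[0,0,0,-0.008,-0.05,0,1],[0,0,0,-0.008,-0.05,0,1]],
])

```text
time_s: 29.98
tcp_pos: [0.4692, -0.2496, 0.2468]
tcp_rot: [-0.192, -3.134, -0.0]
wrist_force: [0.6, 0.3, -0.7]
opening: 0.0873
gripper_force: 0.0
```

Run:
```python
from go import *
plan([(.471,-.3445,.25,173)])
print(robot.sense()['joint_positions'].round(2))
```

```text
now [ 0.4692 -0.2496  0.2468] yaw 172.98 t 29.975 F [ 0.6  0.3 -0.7] open 0.0873
turn [ 0.01 -0.09 -0.02] shift mm [-13.4 -93.9  -3.2] dist 95
[-0.21  0.13  0.67  1.73 -0.08  1.32  1.93]
```

>>> drive_tool([
  [[0,0,0,-0.006,-0.047,0,1],[0,0,0,-0.007,-0.047,-0.003,1],[0,0,0,0,0,0,1],[0,0,0,0,0,0,1]],
])

```text
time_s: 30.48
tcp_pos: [0.4709, -0.3426, 0.2497]
tcp_rot: [-0.193, -3.134, -0.001]
wrist_force: [-0.6, 1.0, 0.5]
opening: 0.0873
gripper_force: 0.0
```

Run:
```python
from go import *
plan([(.471,-.3445,.25,173)])
e=wrist(); save(e,'w7.png')
print([(x['box'],x['conf']) for x in robot.spot_in(e,'tin1')])
```

```text
now [ 0.4709 -0.3426  0.2497] yaw 172.95 t 30.475 F [-0.6  1.   0.5] open 0.0873
turn [ 0.04 -0.12 -0.05] shift mm [-0.3 -1.8 -0.3] dist 2
[([250.0, 146.5, 70.2, 115.1], 0.78)]
```

View pics/w7.png

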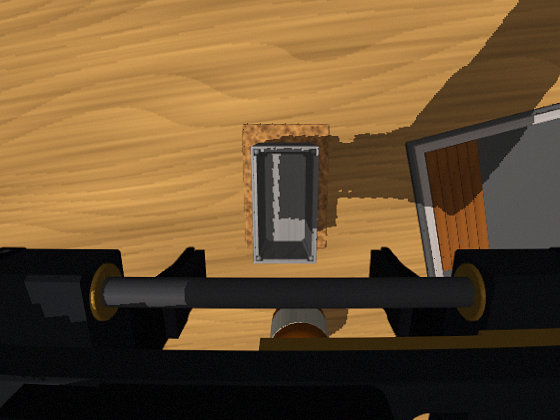

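The view shows the tin stack rim at about (254,146) to (318,263) on the cork pad. The combed slats are at right.

Run:
```python
from go import *
e=wrist()
w=at(e,[[252.5,145.5],[319,146],[316.5,262.5],[254,262.5]],.102); v=w[0]+w[1]-w[2]-w[3]; u=w[0]+w[3]-w[1]-w[2]
c=w.mean(0); a=np.degrees(np.arctan2(v[1],v[0])); print(c,a,np.hypot(*v[:2])/2,np.hypot(*u[:2])/2, np.degrees(np.arctan2(u[1],u[0]))+90)
plan([(c[0],c[1],.11,a),(c[0],c[1],.094,a)])
```

```text
[ 0.47026194 -0.34513475  0.102     ] 172.8083587004693 0.10912111001563944 0.05875644129295412 -7.078647076391292
now [ 0.4715 -0.3419  0.2506] yaw 173.06 t 30.625 F [ 1.1  1.4 -0.6] open 0.0866
turn [ 0.06 -0.03  0.26] shift mm [  0.8  -3.4 140.6] dist 141
turn [0. 0. 0.] shift mm [ 0.  0. 16.] dist 16
```

>>> drive_tool([
  [[0,0,0,0.001,-0.0015,0.05,1],[0,0,0,0,-0.0015,0.05,1],[0,0,0,0,0,0.03,1],[0,0,0,0,0,0.015,1],[0,0,0,0,0,0.008,1],[0,0,0,0,0,0,1]],
])

```text
time_s: 31.38
tcp_pos: [0.4702, -0.3461, 0.0985]
tcp_rot: [0.192, 3.135, -0.0]
wrist_force: [0.3, 0.1, 0.0]
opening: 0.0871
gripper_force: 0.0
```

Run:
```python
from go import *
plan([(.4703,-.345,.094,172.9)])
```

```text
now [ 0.4702 -0.3461  0.0985] yaw 172.98 t 31.375 F [0.3 0.1 0. ] open 0.0871
turn [-0.    0.04  0.08] shift mm [0.  1.1 4.5] dist 5
```

>>> drive_tool([
  [[0,0,0,0,0.001,0.0045,1],[0,0,0,0,0,0,0.7],[0,0,0,0,0,0,0.5],[0,0,0,0,0,0,0.5],[0,0,0,0,0,0,0.5],[0,0,0,0,0,0,0.5],[0,0,0,0,0,0,0.5]],
])

```text
time_s: 32.25
tcp_pos: [0.4701, -0.3451, 0.0936]
tcp_rot: [0.193, 3.135, 0.0]
wrist_force: [-0.0, 0.7, 3.7]
opening: 0.0595
gripper_force: 30.0
```

>>> drive_tool([
  [[0,0,0,0,0,-0.001,0.5],[0,0,0,0,0,-0.002,0.5],[0,0,0,0,0,-0.003,0.5],[0,0,0,0,0,-0.004,0.5],[0,0,0,0,0,-0.004,0.5],[0,0,0,0,0,0,0.5]],
])

```text
time_s: 33.0
tcp_pos: [0.4702, -0.3452, 0.1079]
tcp_rot: [0.193, 3.135, -0.0]
wrist_force: [0.3, 0.5, -3.0]
opening: 0.06
gripper_force: 30.0
```

>>> drive_tool([
  [[0,0,0,0,0,-0.005,0.5],[0,0,0,0,0,-0.006,0.5],[0,0,0,0,0,-0.01,0.5],[0,0,0,0,0,-0.015,0.5],[0,0,0,0,0,-0.02,0.5],[0,0,0,0,0,-0.02,0.5],[0,0,0,0,0,0,0.5]],
])

```text
time_s: 33.88
tcp_pos: [0.4707, -0.3458, 0.1856]
tcp_rot: [0.193, 3.132, -0.002]
wrist_force: [0.4, -1.5, -3.2]
opening: 0.0597
gripper_force: 30.0
```

Run:
```python
from go import *
from meas import rects
d=robot.get_image('top');im=d['frame'].astype(int);hsv=cv2.cvtColor(d['frame'],cv2.COLOR_RGB2HSV)
m=np.zeros(im.shape[:2],bool);m[225:295,305:360]=1
for r in rects(d,(hsv[:,:,1]>90)&m&(im[:,:,0]>im[:,:,2]+30)&(im[:,:,0]<150),.02): print(r)
print(bw(2.5,-154.5),bw(-93,-154.5))
plan([(*bw(2.5,-154.5),.18,97.8),(*bw(2.5,-154.5),.0536,97.8)])
```

```text
(518.8, -148.3, 147, 48, 7.9, array([341., 258.]))
(534.4, -100.3, 130, 13, 8.2, array([321., 251.]))
(np.float64(0.5621449255422787), np.float64(-0.13743125242175228)) (np.float64(0.4675285067772557), np.float64(-0.15039208958922834))
now [ 0.4703 -0.3453  0.1842] yaw 172.96 t 33.925 F [ 0.4  0.8 -3.2] open 0.0598
turn [5.000e-02 8.000e-02 7.516e+01] shift mm [193.5 119.3   4.2] dist 227
turn [0. 0. 0.] shift mm [  0.    0.  126.4] dist 126
```

Run:
```python
from go import *
e=robot.get_image('side'); save(e,'s8.png'); e=robot.get_image('top'); save(e,'t8.png')
im=np.hstack([cv2.resize(cv2.imread('pics/t8.png')[160:330,240:470],(460,340)),cv2.resize(cv2.imread('pics/s8.png')[150:320,180:350],(340,340))]); cv2.imwrite('pics/ts8.png',im)
```

```text
(no output)
```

View pics/ts8.png

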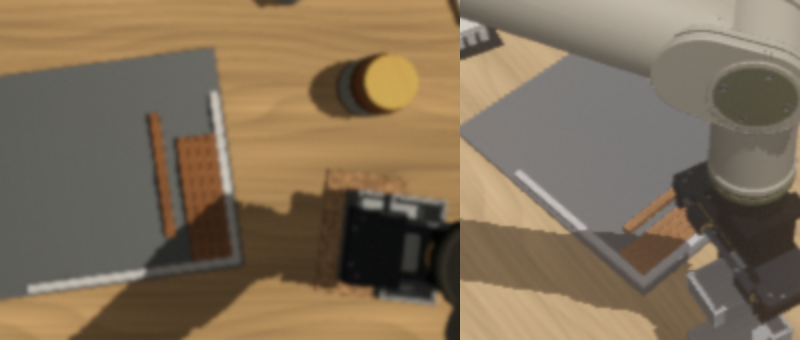

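One slat has been knocked aside: it is now at (160,175) left, separate from the block of four. I'll park tin 1 on the table, re-comb, then go on.

Run:
```python
from go import *
plan([(.362,-.265,.184,173),(.362,-.265,.0345,173)])
```

```text
now [ 0.4697 -0.3448  0.1829] yaw 172.96 t 34.025 F [-1.4  0.7 -4.4] open 0.0596
turn [ 0.03 -0.04 -0.04] shift mm [116.6  66.1  -1.1] dist 134
turn [0. 0. 0.] shift mm [  0.    0.  149.5] dist 150
```

>>> drive_tool([
  [[0,0,0,0.029,0.0165,0,0.5],[0,0,0,0.029,0.0165,0,0.5],[0,0,0,0.029,0.0165,0,0.5],[0,0,0,0.029,0.0165,0,0.5],[0,0,0,0,0,0.04,0.5],[0,0,0,0,0,0.04,0.5],[0,0,0,0,0,0.04,0.5],[0,0,0,0,0,0.02,0.5],[0,0,0,0,0,0,0.5]],
])

```text
time_s: 35.15
tcp_pos: [0.3613, -0.2649, 0.042]
tcp_rot: [-0.193, -3.132, -0.001]
wrist_force: [-1.2, 0.3, -1.6]
opening: 0.0595
gripper_force: 30.0
```

>>> drive_tool([
  [[0,0,0,0,0,0.004,0.5],[0,0,0,0,0,0.003,0.5],[0,0,0,0,0,0,0.5]],
])

```text
time_s: 35.52
tcp_pos: [0.3634, -0.2655, 0.0371]
tcp_rot: [0.193, 3.135, 0.0]
wrist_force: [-1.4, 0.4, 0.9]
opening: 0.0599
gripper_force: 30.0
```

>>> drive_tool([
  [[0,0,0,0,0,0.001,0.5],[0,0,0,0,0,0,0.5]],
])

```text
time_s: 35.78
tcp_pos: [0.363, -0.2654, 0.036]
tcp_rot: [0.193, 3.135, 0.001]
wrist_force: [-3.1, 1.7, 6.5]
opening: 0.0597
gripper_force: 30.0
```

>>> drive_tool([
  [[0,0,0,0,0,-0.0005,1],[0,0,0,0,0,0,1],[0,0,0,0,0,0,1],[0,0,0,0,0,0,1],[0,0,0,0,0,0,1],[0,0,0,0,0,-0.02,1],[0,0,0,0,0,-0.04,1],[0,0,0,0,0,-0.05,1],[0,0,0,0,0,-0.05,1],[0,0,0,-0.045,0.04,0,1],[0,0,0,-0.045,0.04,0,1],[0,0,0,0,0,0,1]],
])

```text
time_s: 37.28
tcp_pos: [0.465, -0.1933, 0.1955]
tcp_rot: [-0.182, -3.136, 0.001]
wrist_force: [-0.4, -0.9, -0.4]
opening: 0.0868
gripper_force: 0.0
```

Run:
```python
from go import *
plan([(.4517,.3587,.2,171.2),(.4517,.3587,.0625,171.2)])
d=robot.get_image('top'); save(d,'t9.png')
```

```text
now [ 0.465  -0.1933  0.1955] yaw 173.35 t 37.275 F [-0.4 -0.9 -0.4] open 0.0868
turn [-0.03 -0.03  2.15] shift mm [ 97.6 543.5  -4.5] dist 552
turn [0. 0. 0.] shift mm [  0.    0.  137.5] dist 138
```

View pics/t9.png

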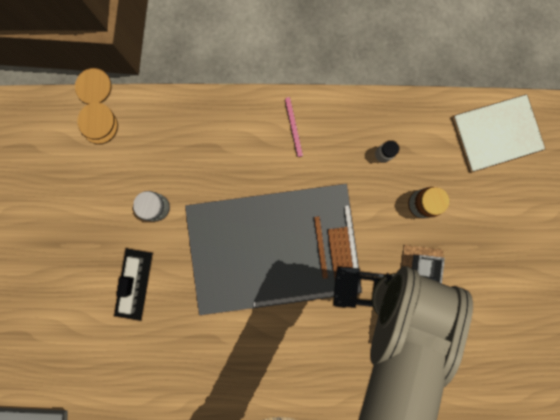

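The rake is standing at (133,285), the loose slat is at (321,247) and the block of four is beside it. Next, back to the rake.

>>> drive_tool([
  [[0,0,2.1,0,0,0,1],[0,0,0,0.01,0.054,0,1],[0,0,0,0.01,0.054,0,1],[0,0,0,0.01,0.054,0,1],[0,0,0,0.01,0.054,0,1],[0,0,0,0.01,0.054,0,1],[0,0,0,0.01,0.054,0,1],[0,0,0,0.01,0.054,0,1],[0,0,0,0.01,0.054,0,1],[0,0,0,0.01,0.054,0,1],[0,0,0,0.008,0.054,0,1],[0,0,0,0,0,0,1]],
])

```text
time_s: 38.83
tcp_pos: [0.4499, 0.3549, 0.1957]
tcp_rot: [-0.246, -3.131, -0.001]
wrist_force: [0.7, -0.5, 0.5]
opening: 0.0873
gripper_force: 0.0
```

Run:
```python
from go import *
plan([(.4517,.3587,.1,171.2),(.4517,.3587,.0625,171.2)])
```

```text
now [0.4499 0.3549 0.1957] yaw 171.01 t 38.825 F [ 0.7 -0.5  0.5] open 0.0873
turn [ 0.04 -0.03 -0.19] shift mm [-1.2  4.1 95.7] dist 96
turn [0. 0. 0.] shift mm [ 0.   0.  37.5] dist 38
```

>>> drive_tool([
  [[0,0,-0.2,-0.001,0.003,0.04,1],[0,0,0,0,0,0.04,1],[0,0,0,0,0,0.03,1],[0,0,0,0,0,0.022,1],[0,0,0,0,0,0,1],[0,0,0,0,0,0,0],[0,0,0,0,0,0,0],[0,0,0,0,0,0,0],[0,0,0,0,0,0,0],[0,0,0,0,0,0,0],[0,0,0,0,0,0,0],[0,0,0,0,0,0,0]],
])

```text
time_s: 40.33
tcp_pos: [0.4526, 0.3549, 0.0642]
tcp_rot: [0.245, 3.132, 0.001]
wrist_force: [-0.7, -0.0, 1.0]
opening: 0.025
gripper_force: 0.0
```

>>> drive_tool([
  [[0,0,0,0,0,0,0],[0,0,0,0,0,0,0],[0,0,0,0,0,0,0]],
])

```text
time_s: 40.7
tcp_pos: [0.4525, 0.3547, 0.0641]
tcp_rot: [0.245, 3.132, 0.001]
wrist_force: [0.1, 1.4, -0.2]
opening: 0.0236
gripper_force: 30.0
```

Run:
```python
from go import *
plan([(.4517,.3587,.13,171.2),(*bw(-30,-50),.13,187.8),(*bw(-30,-50),.069,187.8),(*bw(-30,-109),.069,187.8)])
```

```text
now [0.4525 0.3547 0.0641] yaw 171.07 t 40.7 F [ 0.1  1.4 -0.2] open 0.0236
turn [ 0.02  0.   -0.13] shift mm [  1.4   3.8 -65.9] dist 66
turn [  0.    0.  -16.6] shift mm [  -9.6 -402.     0. ] dist 402
turn [0. 0. 0.] shift mm [ 0.  0. 61.] dist 61
turn [0. 0. 0.] shift mm [  0. -59.   0.] dist 59
```

>>> drive_tool([
  [[0,0,0,0,0,-0.03,0],[0,0,0,0,0,-0.036,0],[0,0,-8.4,0,0,0,0],[0,0,-8.4,0,0,0,0],[0,0,0,-0.001,-0.048,0,0],[0,0,0,-0.001,-0.048,0,0],[0,0,0,-0.001,-0.048,0,0],[0,0,0,-0.001,-0.048,0,0],[0,0,0,-0.001,-0.048,0,0],[0,0,0,-0.001,-0.048,0,0],[0,0,0,-0.001,-0.048,0,0],[0,0,0,-0.001,-0.04,0,0]],
])

```text
time_s: 42.2
tcp_pos: [0.5114, -0.0192, 0.1298]
tcp_rot: [0.213, -3.133, 0.0]
wrist_force: [0.1, -0.9, -2.5]
opening: 0.0241
gripper_force: 30.0
```

Run:
```python
from go import *
plan([(*bw(-30,-70),.13,187.8),(*bw(-30,-70),.069,187.8),(*bw(-30,-109),.069,187.8)])
```

```text
now [ 0.5114 -0.0192  0.1298] yaw -172.21 t 42.2 F [ 0.1 -0.9 -2.5] open 0.0241
turn [-0.01 -0.05 -0.01] shift mm [ -1.7 -39.6  -0.2] dist 40
turn [0. 0. 0.] shift mm [ 0.  0. 61.] dist 61
turn [0. 0. 0.] shift mm [  0. -39.   0.] dist 39
```

>>> drive_tool([
  [[0,0,0,-0.002,-0.036,0,0],[0,0,0,0,0,0,0],[0,0,0,0,0,0.02,0],[0,0,0,0,0,0.02,0],[0,0,0,0,0,0.02,0],[0,0,0,0,0,0,0],[0,0,0,0,-0.01,0,0],[0,0,0,0,-0.01,0,0],[0,0,0,0,-0.01,0,0],[0,0,0,0,-0.006,0,0],[0,0,0,0,-0.003,0,0],[0,0,0,0,0,0,0]],
])

```text
time_s: 43.7
tcp_pos: [0.5241, -0.091, 0.07]
tcp_rot: [0.215, -3.134, -0.0]
wrist_force: [0.5, -0.1, -1.7]
opening: 0.024
gripper_force: 30.0
```

>>> drive_tool([
  [[0,0,0,0,-0.002,0,0],[0,0,0,0,-0.002,0,0]],
])

```text
time_s: 43.95
tcp_pos: [0.5247, -0.0947, 0.07]
tcp_rot: [0.216, -3.134, -0.0]
wrist_force: [0.9, 0.1, -2.3]
opening: 0.0237
gripper_force: 30.0
```

Run:
```python
from go import *
plan([(*bw(-30,-109),.069,187.8)])
```

```text
now [ 0.5247 -0.0947  0.07  ] yaw -172.11 t 43.95 F [ 0.9  0.1 -2.3] open 0.0237
turn [ 0.01 -0.    0.09] shift mm [ 1.2 -1.9  1. ] dist 2
```

>>> drive_tool([
  [[0,0,0,0,-0.001,0,0],[0,0,0,0,-0.001,0,0],[0,0,0,0,-0.001,0,0]],
])

```text
time_s: 44.32
tcp_pos: [0.5249, -0.0962, 0.07]
tcp_rot: [0.217, -3.133, -0.003]
wrist_force: [-3.6, 7.3, 1.9]
opening: 0.0241
gripper_force: 30.0
```

>>> drive_tool([
  [[0,0,0,0,-0.001,0,0],[0,0,0,0,0,0,0]],
])

```text
time_s: 44.58
tcp_pos: [0.5249, -0.0963, 0.07]
tcp_rot: [0.218, -3.133, -0.005]
wrist_force: [-3.3, 8.6, 2.6]
opening: 0.024
gripper_force: 30.0
```

>>> drive_tool([
  [[0,0,0,0,0.005,0,0],[0,0,0,0,0.02,0,0],[0,0,0,-0.04,0.01,-0.03,0],[0,0,10,-0.04,0,-0.03,0],[0,0,10,0,0,0,0],[0,0,10,0,0,0,0],[0,0,10,0,0,0,0],[0,0,10,0,0,0,0],[0,0,10,0,0,0,0],[0,0,10,0,0,0,0],[0,0,10,0,0,0,0],[0,0,10,0,0,0,0]],
])

```text
time_s: 46.08
tcp_pos: [0.5997, -0.0535, 0.13]
tcp_rot: [2.071, 2.362, -0.001]
wrist_force: [0.3, 0.3, -1.5]
opening: 0.0238
gripper_force: 30.0
```

Run:
```python
from go import *
plan([(*bw(115,-115),.13,97.8),(*bw(115,-115),.069,97.8)])
```

```text
now [ 0.5997 -0.0535  0.13  ] yaw 97.52 t 46.075 F [ 0.3  0.3 -1.5] open 0.0238
turn [ 0.    0.04 -0.28] shift mm [-38.6  63.9  -0. ] dist 75
turn [0. 0. 0.] shift mm [ 0.  0. 61.] dist 61
```

>>> drive_tool([
  [[0,0,-0.3,-0.019,0.032,0,0],[0,0,0,-0.019,0.032,0,0],[0,0,0,0,0,0,0],[0,0,0,0,0,0.02,0],[0,0,0,0,0,0.02,0],[0,0,0,0,0,0.02,0],[0,0,0,0,0,0,0]],
])

```text
time_s: 46.95
tcp_pos: [0.6674, -0.0815, 0.0681]
tcp_rot: [-2.056, -2.373, 0.002]
wrist_force: [-0.5, 0.3, -1.4]
opening: 0.0238
gripper_force: 30.0
```

Run:
```python
from go import *
plan([(*bw(115,-115),.069,97.8),(*bw(45,-115),.069,97.8)])
```

```text
now [ 0.6674 -0.0815  0.0681] yaw 98.18 t 46.95 F [-0.5  0.3 -1.4] open 0.0238
turn [-0.12 -0.03  0.38] shift mm [-1.7  0.6 -0.9] dist 2
turn [0. 0. 0.] shift mm [ -0. -70.   0.] dist 70
```

>>> drive_tool([
  [[0,0,0.3,-0.001,-0.01,-0.001,0],[0,0,0,0,-0.01,0,0],[0,0,0,0,-0.01,0,0],[0,0,0,0,-0.01,0,0],[0,0,0,0,-0.01,0,0],[0,0,0,0,-0.008,0,0],[0,0,0,0,-0.005,0,0],[0,0,0,0,-0.004,0,0],[0,0,0,0,-0.002,0,0],[0,0,0,0,0,0,0]],
])

```text
time_s: 48.2
tcp_pos: [0.6001, -0.0924, 0.071]
tcp_rot: [-2.064, -2.368, -0.0]
wrist_force: [-0.4, -0.9, -2.5]
opening: 0.0239
gripper_force: 30.0
```

>>> drive_tool([
  [[0,0,0,0,-0.001,0,0],[0,0,0,0,-0.001,0,0]],
])

```text
time_s: 48.45
tcp_pos: [0.5985, -0.0926, 0.0711]
tcp_rot: [2.063, 2.368, 0.001]
wrist_force: [2.5, 1.0, -3.2]
opening: 0.024
gripper_force: 30.0
```

>>> drive_tool([
  [[0,0,0,0,-0.001,0,0],[0,0,0,0,-0.001,0,0]],
])

```text
time_s: 48.7
tcp_pos: [0.5981, -0.0925, 0.0719]
tcp_rot: [2.061, 2.367, 0.005]
wrist_force: [8.8, 1.6, -1.6]
opening: 0.0238
gripper_force: 30.0
```

Run:
```python
from go import *
plan([(*bw(45,-115),.069,97.8)])
```

```text
now [ 0.5981 -0.0925  0.0719] yaw 97.91 t 48.7 F [ 8.8  1.6 -1.6] open 0.0238
turn [0.25 0.03 0.11] shift mm [-0.2  0.7  2.9] dist 3
```

>>> drive_tool([
  [[0,0,0,0,0.005,0,0],[0,0,0,0,0.015,0,0],[0,0,0,0,0.015,-0.02,0],[0,0,-10,0,0,-0.04,0],[0,0,-10,0,0,0,0],[0,0,-10,0,0,0,0],[0,0,-10,0,0,0,0],[0,0,-10,0,0,0,0],[0,0,-10,0,0,0,0],[0,0,-10,0,0,0,0],[0,0,-10,0,0,0,0],[0,0,-10,0,0,0,0]],
])

```text
time_s: 50.2
tcp_pos: [0.6303, -0.0884, 0.1305]
tcp_rot: [0.223, -3.132, -0.0]
wrist_force: [0.0, -0.0, -2.2]
opening: 0.0235
gripper_force: 30.0
```

Run:
```python
from go import *
plan([(*bw(-45,-80),.13,187.8),(*bw(-45,-80),.069,187.8)])
```

```text
now [ 0.6303 -0.0884  0.1305] yaw -171.84 t 50.2 F [ 0.  -0.  -2.2] open 0.0235
turn [ 0.01 -0.11  0.36] shift mm [121.6  35.2   0.5] dist 127
turn [0. 0. 0.] shift mm [ 0.  0. 61.] dist 61
```

>>> drive_tool([
  [[0,0,0.1,0.04,0.012,0,0],[0,0,0,0.04,0.012,0,0],[0,0,0,0.04,0.011,0,0],[0,0,0,0,0,0,0],[0,0,0,0,0,0.02,0],[0,0,0,0,0,0.02,0],[0,0,0,0,0,0.02,0],[0,0,0,0,-0.007,0,0],[0,0,0,0,-0.007,0,0],[0,0,0,0,-0.006,0,0],[0,0,0,0,-0.004,0,0],[0,0,0,0,0,0,0]],
])

```text
time_s: 51.7
tcp_pos: [0.5106, -0.0939, 0.0713]
tcp_rot: [-0.212, 3.134, 0.0]
wrist_force: [-0.0, 0.6, -2.4]
opening: 0.0238
gripper_force: 30.0
```

Run:
```python
from go import *
plan([(*bw(-45,-109),.069,187.8)])
```

```text
now [ 0.5106 -0.0939  0.0713] yaw -172.27 t 51.7 F [-0.   0.6 -2.4] open 0.0238
turn [-0.    0.03 -0.07] shift mm [ 2.3 -4.6  2.3] dist 6
```

>>> drive_tool([
  [[0,0,0,0,-0.003,0,0],[0,0,0,0,-0.001,0,0],[0,0,0,0,-0.001,0,0],[0,0,0,0,-0.001,0,0]],
])

```text
time_s: 52.2
tcp_pos: [0.5111, -0.0981, 0.071]
tcp_rot: [0.214, -3.134, -0.003]
wrist_force: [-3.3, 6.7, 2.0]
opening: 0.0241
gripper_force: 30.0
```

>>> drive_tool([
  [[0,0,0,0,-0.001,0,0],[0,0,0,0,0,0,0]],
])

```text
time_s: 52.45
tcp_pos: [0.5111, -0.0982, 0.071]
tcp_rot: [0.215, -3.133, -0.004]
wrist_force: [-3.5, 8.8, 3.7]
opening: 0.0241
gripper_force: 30.0
```

Squeezed. Return the rake to its pad.

>>> drive_tool([
  [[0,0,0,0,0.005,0,0],[0,0,0,0,0.02,0,0],[0,0,0,0,0.04,-0.03,0],[0,0,0,0,0.05,-0.03,0],[0,0,0,0,0.05,0,0],[0,0,0,0,0.05,0,0],[0,0,0,0,0.05,0,0],[0,0,8.3,0,0.05,0,0],[0,0,8.3,0,0,0,0],[0,0,0,0,0,0,0]],
])

```text
time_s: 53.7
tcp_pos: [0.4689, 0.2116, 0.1309]
tcp_rot: [0.24, 3.132, -0.001]
wrist_force: [-0.8, -0.3, -2.9]
opening: 0.0235
gripper_force: 30.0
```

```bash
cat > slats.py <<'E'
from go import *
from meas import rects
def slats():
    d=robot.get_image('top');im=d['frame'].astype(int);hsv=cv2.cvtColor(d['frame'],cv2.COLOR_RGB2HSV)
    m=np.zeros(im.shape[:2],np.uint8);q=proj(d,[[*bw(-118,-184),.01],[*bw(133,-184),.01],[*bw(133,195),.01],[*bw(-118,195),.01]]);cv2.fillPoly(m,[q.round().astype(np.int32)],1)
    for r in rects(d,(hsv[:,:,1]>90)&(m>0)&(im[:,:,0]>im[:,:,2]+30)&(im[:,:,0]<150),.02): print('slat',r)
E
python3 - <<'E'
from slats import *
slats(); print('expect centre',bw(-45,-155))
plan([(.4525,.356,.13,171.2)])
E
```

```text
slat (517.4, -142.4, 148, 60, 7.8, array([339., 259.]))
expect centre (np.float64(0.5151522609061022), np.float64(-0.14437311603261746))
now [0.469  0.2111 0.1309] yaw 171.3 t 53.75 F [ 0.   0.4 -1.5] open 0.0238
turn [-0.03  0.02  0.1 ] shift mm [ 38.5 140.7   0.9] dist 146
```

>>> drive_tool([
  [[0,0,0,0.01,0.036,0,0],[0,0,0,0.01,0.036,0,0],[0,0,0,0.01,0.036,0,0],[0,0,0,0.008,0.033,0,0],[0,0,0,0,0,0,0],[0,0,0,0,0,0.02,0],[0,0,0,0,0,0.02,0],[0,0,0,0,0,0.015,0],[0,0,0,0,0,0,0]],
])

```text
time_s: 54.88
tcp_pos: [0.4529, 0.3555, 0.0751]
tcp_rot: [-0.242, -3.131, 0.003]
wrist_force: [-0.9, -0.3, -1.3]
opening: 0.0239
gripper_force: 30.0
```

Run:
```python
from go import *
plan([(.452,.3565,.064,171.2)])
e=wrist(); save(e,'w8.png'); im=e['frame'].astype(int); hsv=cv2.cvtColor(e['frame'],cv2.COLOR_RGB2HSV)
g=im.max(2)
for r in (115,150,180): print(r,np.where(g[r,200:380]<70)[0][[0,-1]]+200, [200+i for i in np.where((hsv[r,200:380,1]<40)&(g[r,200:380]>110))[0][[0,-1]]] if r>140 else '')
for c in (275,290,300): print(c,np.where(g[60:200,c]<70)[0][0]+60,np.where((hsv[60:220,c,1]<40)&(g[60:220,c]>110))[0][0]+60)
```

```text
now [0.4529 0.3555 0.0751] yaw 171.15 t 54.875 F [-0.9 -0.3 -1.3] open 0.0239
turn [-0.1  -0.06 -0.05] shift mm [ 1.   0.9 11.1] dist 11
115 [237 347] 
150 [238 345] [np.int64(258), np.int64(316)]
180 [239 344] [np.int64(259), np.int64(315)]
275 101 135
290 100 135
300 101 135
```

>>> drive_tool([
  [[0,0,0,0,0.0025,0.005,0],[0,0,0,0,0,0.004,0],[0,0,0,0,0,0.001,0],[0,0,0,0,0,0.001,0],[0,0,0,0,0,0,0]],
])

```text
time_s: 55.55
tcp_pos: [0.4534, 0.3593, 0.0651]
tcp_rot: [0.242, 3.132, 0.0]
wrist_force: [-0.3, -0.5, -2.2]
opening: 0.0244
gripper_force: 30.0
```

>>> drive_tool([
  [[0,0,0,0,0,0.001,0],[0,0,0,0,0,0,0]],
])

```text
time_s: 55.8
tcp_pos: [0.4533, 0.3593, 0.064]
tcp_rot: [-0.242, -3.132, -0.0]
wrist_force: [-0.2, 0.7, -2.4]
opening: 0.024
gripper_force: 30.0
```

>>> drive_tool([
  [[0,0,0,0,0,0.001,0],[0,0,0,0,0,0,0]],
])

```text
time_s: 56.05
tcp_pos: [0.4533, 0.3593, 0.063]
tcp_rot: [-0.242, -3.132, 0.0]
wrist_force: [0.3, 0.0, -2.1]
opening: 0.0236
gripper_force: 30.0
```

>>> drive_tool([
  [[0,0,0,0,-0.0012,0.001,0],[0,0,0,0,0,0,0]],
])

```text
time_s: 56.3
tcp_pos: [0.4532, 0.3582, 0.0622]
tcp_rot: [0.242, 3.132, 0.001]
wrist_force: [-0.3, -0.0, 0.0]
opening: 0.0238
gripper_force: 30.0
```

>>> drive_tool([
  [[0,0,0,0,0,0.001,0],[0,0,0,0,0,0,0]],
])

```text
time_s: 56.55
tcp_pos: [0.4533, 0.3583, 0.0621]
tcp_rot: [0.242, 3.132, 0.001]
wrist_force: [-3.7, -1.8, 10.2]
opening: 0.024
gripper_force: 30.0
```

>>> drive_tool([
  [[0,0,0,0,0,0.001,0],[0,0,0,0,0,0,0]],
])

```text
time_s: 56.8
tcp_pos: [0.4533, 0.3583, 0.0621]
tcp_rot: [0.242, 3.132, 0.001]
wrist_force: [-7.8, -4.2, 20.6]
opening: 0.0238
gripper_force: 30.0
```

>>> drive_tool([
  [[0,0,0,0,0,-0.002,0],[0,0,0,0,0,0,1],[0,0,0,0,0,0,1],[0,0,0,0,0,0,1],[0,0,0,0,0,0,1],[0,0,0,0,0,0,1],[0,0,0,0,0,0,1],[0,0,0,0,0,0,1],[0,0,0,0,0,-0.04,1],[0,0,0,0,0,-0.06,1],[0,0,0,0,0,-0.06,1],[0,0,0,0,0,0,1]],
])

```text
time_s: 58.3
tcp_pos: [0.4551, 0.3596, 0.2275]
tcp_rot: [0.242, 3.126, 0.011]
wrist_force: [-0.3, 0.0, -0.3]
opening: 0.0871
gripper_force: 0.0
```

Run:
```python
from slats import *
e=wrist(); save(e,'w9.png')
hsv=cv2.cvtColor(e['frame'],cv2.COLOR_RGB2HSV);im=e['frame'].astype(int)
m=np.zeros(im.shape[:2],bool);m[60:265,200:380]=1
print(rects(e,(im.max(2)<60)&m,.004,200))
h=(hsv[:,:,1]<40)&(im.max(2)>80)&m
print(rects(e,h,.04,50))
slats()
plan([(.362,-.265,.2,173)])
```

```text
[(450.6, 356.6, 168, 70, -8.9, array([284., 182.]))]
[(496.9, 349.1, 40, 30, -9.6, array([282., 239.])), (412.7, 362.1, 52, 29, -9.6, array([284., 155.]))]
slat (517.3, -142.3, 148, 60, 7.7, array([339., 259.]))
now [0.4532 0.3582 0.2223] yaw 171.16 t 58.4 F [-0.9 -0.2 -1.4] open 0.0871
turn [ 0.06  0.03 -1.84] shift mm [  14.6 -629.7   22.3] dist 630
```

>>> drive_tool([
  [[0,0,-1.8,-0.006,-0.05,0.002,1],[0,0,0,-0.008,-0.05,0.002,1],[0,0,0,-0.008,-0.05,0.002,1],[0,0,0,-0.008,-0.05,0.002,1],[0,0,0,-0.008,-0.05,0.002,1],[0,0,0,-0.008,-0.05,0.002,1],[0,0,0,-0.008,-0.05,0.002,1],[0,0,0,-0.008,-0.05,0.002,1],[0,0,0,-0.008,-0.05,0.002,1],[0,0,0,-0.008,-0.05,0,1],[0,0,0,-0.008,-0.05,0,1],[0,0,0,0,0,0,1]],
])

```text
time_s: 59.9
tcp_pos: [0.4679, -0.2021, 0.2026]
tcp_rot: [-0.202, -3.132, 0.003]
wrist_force: [0.6, 0.2, 0.3]
opening: 0.087
gripper_force: 0.0
```

Run:
```python
from go import *
plan([(.363,-.2655,.2,173),(.363,-.2655,.0365,173)])
```

```text
now [ 0.4679 -0.2021  0.2026] yaw 172.6 t 59.9 F [0.6 0.2 0.3] open 0.087
turn [-0.1  -0.14 -0.4 ] shift mm [ 96.3 -75.7   2.6] dist 123
turn [0. 0. 0.] shift mm [  0.    0.  163.5] dist 164
```

>>> drive_tool([
  [[0,0,-0.3,0.048,-0.038,0,1],[0,0,0,0.048,-0.038,0,1],[0,0,0,0,0,0,1],[0,0,0,0,0,0.05,1],[0,0,0,0,0,0.04,1],[0,0,0,0,0,0,1]],
])

```text
time_s: 60.65
tcp_pos: [0.3635, -0.2603, 0.1114]
tcp_rot: [-0.182, -3.13, -0.002]
wrist_force: [-0.4, 0.3, 0.8]
opening: 0.087
gripper_force: 0.0
```

Run:
```python
from go import *
plan([(.363,-.2655,.0365,173)])
e=wrist(); save(e,'w10.png'); print([(x['box'],x['conf']) for x in robot.spot_in(e,'tin1')])
print(proj(e,[[*(np.array([.363,-.2655])+Rt(173)[:2,:2]@[a,b]),.042] for a,b in ((.055,.03),(.055,-.03),(-.055,-.03),(-.055,.03))]))
```

```text
now [ 0.3635 -0.2603  0.1114] yaw 173.33 t 60.65 F [-0.4  0.3  0.8] open 0.087
turn [ 0.04 -0.38  0.33] shift mm [-0.2 -5.2 74.9] dist 75
[([188.3, 307.7, 47.3, 43.5], 0.97), ([164.3, 317.1, 65.9, 30.6], 0.7), ([237.2, 150.9, 90.6, 125.8], 0.61)]
[[329.34085389 153.59395951]
 [235.76994829 152.9516203 ]
 [240.75527995 306.94875447]
 [323.32199558 307.52905157]]
```

>>> drive_tool([
  [[0,0,0.2,0,-0.003,0.03,1],[0,0,0,0,0,0.02,1],[0,0,0,0,0,0,1]],
])

```text
time_s: 61.12
tcp_pos: [0.3651, -0.265, 0.0645]
tcp_rot: [-0.189, -3.135, -0.0]
wrist_force: [0.5, -0.2, 0.0]
opening: 0.087
gripper_force: 0.0
```

Run:
```python
from go import *
plan([(.363,-.2655,.0365,173)])
```

```text
now [ 0.3651 -0.265   0.0645] yaw 173.09 t 61.125 F [ 0.5 -0.2  0. ] open 0.087
turn [ 0.   -0.02  0.09] shift mm [ 2.  -0.8 28. ] dist 28
```

>>> drive_tool([
  [[0,0,0,0.002,-0.001,0.015,1],[0,0,0,0,0,0.013,1],[0,0,0,0,0,0,1],[0,0,0,0,0,0,0.5],[0,0,0,0,0,0,0.5],[0,0,0,0,0,0,0.5],[0,0,0,0,0,0,0.5],[0,0,0,0,0,0,0.5],[0,0,0,0,0,0,0.5]],
])

```text
time_s: 62.25
tcp_pos: [0.3628, -0.2659, 0.0362]
tcp_rot: [0.19, 3.136, 0.0]
wrist_force: [-0.0, 1.2, 5.1]
opening: 0.0596
gripper_force: 30.0
```

>>> drive_tool([
  [[0,0,0,0,0,-0.01,0.5],[0,0,0,0,0,-0.03,0.5],[0,0,0,0,0,-0.05,0.5],[0,0,0,0,0,-0.05,0.5],[0,0,0,-0.03,0.03,0,0.5],[0,0,0,-0.03,0.03,0,0.5],[0,0,0,-0.03,0.03,0,0.5],[0,0,10,0,0,0,0.5],[0,0,10,0,0,0,0.5],[0,0,10,0,0,0,0.5],[0,0,10,0,0,0,0.5],[0,0,10,0,0,0,0.5]],
])

```text
time_s: 63.75
tcp_pos: [0.4623, -0.1876, 0.1761]
tcp_rot: [-1.506, -2.756, 0.001]
wrist_force: [-0.7, 0.5, -2.7]
opening: 0.0596
gripper_force: 30.0
```

>>> drive_tool([
  [[0,0,10,0,0,0,0.5],[0,0,10,0,0,0,0.5],[0,0,5,0,0,0,0.5],[0,0,0,0,0,0,0.5]],
])

```text
time_s: 64.25
tcp_pos: [0.4625, -0.1875, 0.1761]
tcp_rot: [-2.059, -2.372, 0.0]
wrist_force: [-0.1, -0.4, -2.7]
opening: 0.0594
gripper_force: 30.0
```

Run:
```python
from slats import *
slats()
plan([(*bw(2.5,-154.5),.18,97.8),(*bw(2.5,-154.5),.0565,97.8)])
```

```text
slat (518.1, -142.6, 147, 60, 8.2, array([338., 257.]))
now [ 0.4626 -0.1875  0.1761] yaw 98.17 t 64.3 F [ 0.5  0.3 -3.8] open 0.0597
turn [-0.02 -0.    0.37] shift mm [ 36.1 105.4  -3.9] dist 112
turn [0. 0. 0.] shift mm [  0.    0.  123.5] dist 124
```

>>> drive_tool([
  [[0,0,0.4,0.012,0.035,0,0.5],[0,0,0,0.012,0.035,0,0.5],[0,0,0,0.012,0.035,0,0.5],[0,0,0,0,0,0,0.5],[0,0,0,0,0,0.04,0.5],[0,0,0,0,0,0.03,0.5],[0,0,0,0,0,0.02,0.5],[0,0,0,0,0,0.01,0.5],[0,0,0,0,0,0,0.5]],
])

```text
time_s: 65.42
tcp_pos: [0.5619, -0.1377, 0.0761]
tcp_rot: [-2.068, -2.365, 0.0]
wrist_force: [-0.8, -0.0, -1.3]
opening: 0.0599
gripper_force: 30.0
```

Run:
```python
from go import *
plan([(*bw(3,-154),.0565,97.8)])
```

```text
now [ 0.5619 -0.1377  0.0761] yaw 97.67 t 65.425 F [-0.8 -0.  -1.3] open 0.0599
turn [-0.02 -0.   -0.13] shift mm [ 0.7  0.7 19.6] dist 20
```

>>> drive_tool([
  [[0,0,-0.1,0.0007,0.0007,0.01,0.5],[0,0,0,0,0,0.006,0.5],[0,0,0,0,0,0.002,0.5],[0,0,0,0,0,0,0.5]],
])

```text
time_s: 65.92
tcp_pos: [0.5626, -0.1368, 0.058]
tcp_rot: [-2.066, -2.367, 0.0]
wrist_force: [-1.2, -0.4, -3.3]
opening: 0.0597
gripper_force: 30.0
```

>>> drive_tool([
  [[0,0,0,0,0,0.001,0.5],[0,0,0,0,0,0,0.5]],
])

```text
time_s: 66.18
tcp_pos: [0.5627, -0.1368, 0.0571]
tcp_rot: [2.066, 2.367, 0.0]
wrist_force: [-0.1, 0.3, -1.8]
opening: 0.0598
gripper_force: 30.0
```

>>> drive_tool([
  [[0,0,0,0,0,0.001,0.5],[0,0,0,0,0,0,0.5]],
])

```text
time_s: 66.42
tcp_pos: [0.5626, -0.1367, 0.056]
tcp_rot: [-2.066, -2.367, -0.0]
wrist_force: [0.5, 1.3, -1.9]
opening: 0.0599
gripper_force: 30.0
```

>>> drive_tool([
  [[0,0,0,0,0,0.0007,0.5],[0,0,0,0,0,0,0.5]],
])

```text
time_s: 66.68
tcp_pos: [0.5627, -0.1368, 0.0554]
tcp_rot: [2.066, 2.367, 0.0]
wrist_force: [-0.2, 0.7, -1.6]
opening: 0.0598
gripper_force: 30.0
```

>>> drive_tool([
  [[0,0,0,0,0,0.0005,0.5],[0,0,0,0,0,0,0.5]],
])

```text
time_s: 66.92
tcp_pos: [0.5627, -0.1369, 0.0552]
tcp_rot: [2.066, 2.366, 0.001]
wrist_force: [-3.0, -0.2, 4.1]
opening: 0.0596
gripper_force: 30.0
```

Contact. Release and rise.

>>> drive_tool([
  [[0,0,0,0,0,0,0.6],[0,0,0,0,0,0,0.75],[0,0,0,0,0,0,1],[0,0,0,0,0,0,1],[0,0,0,0,0,0,1],[0,0,0,0,0,-0.02,1],[0,0,0,0,0,-0.05,1],[0,0,0,0,0,-0.06,1],[0,0,0,0,0,-0.06,1],[0,0,0,0,0,0,1]],
])

```text
time_s: 68.18
tcp_pos: [0.5646, -0.138, 0.2511]
tcp_rot: [2.062, 2.361, 0.009]
wrist_force: [-0.7, -0.4, -0.8]
opening: 0.087
gripper_force: 0.0
```

Run:
```python
from go import *
plan([(.4705,-.345,.2,172.9)])
e=wrist(); save(e,'w11.png')
```

```text
now [ 0.5646 -0.138   0.2511] yaw 97.71 t 68.175 F [-0.7 -0.4 -0.8] open 0.087
turn [  0.39   0.41 -75.19] shift mm [  67.8 -217.1   51.1] dist 233
```

View pics/w11.png

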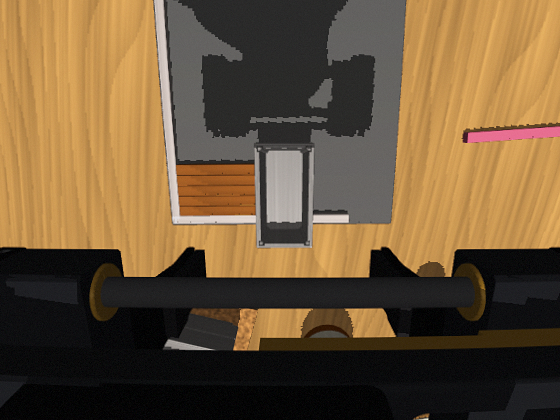

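Tin 1 stands square across the far end of the slats, at (285,195), and the rows are still tight. Now tin 2.

>>> drive_tool([
  [[0,0,-10.6,0,0,0,1],[0,0,-10.6,0,0,0,1],[0,0,-10.6,0,0,0,1],[0,0,-10.6,0,0,0,1],[0,0,-10.6,0,0,0,1],[0,0,-10.6,0,0,0,1],[0,0,-10.6,0,0,0,1],[0,0,-1,0.017,-0.054,0,1],[0,0,0,0.017,-0.054,0,1],[0,0,0,0.017,-0.054,0,1],[0,0,0,0.017,-0.054,0,1],[0,0,0,0,0,0,1]],
])

```text
time_s: 69.72
tcp_pos: [0.4639, -0.3469, 0.2446]
tcp_rot: [-0.206, -3.133, 0.002]
wrist_force: [-0.0, -0.0, -0.3]
opening: 0.0868
gripper_force: 0.0
```

>>> drive_tool([
  [[0,0,0,0,0,0,1],[0,0,0,0,0,0,1]],
])

```text
time_s: 69.97
tcp_pos: [0.4686, -0.3408, 0.2444]
tcp_rot: [-0.189, -3.135, -0.001]
wrist_force: [1.3, 1.0, -0.3]
opening: 0.087
gripper_force: 0.0
```

Run:
```python
from go import *
plan([(.4705,-.345,.0665,172.9)])
e=wrist(); save(e,'w12.png'); print([(x['box'],x['conf']) for x in robot.spot_in(e,'tin2')])
c=np.array([.4705,-.345]);print(proj(e,[[*(c+Rt(172.9)[:2,:2]@[a,b]),.074] for a,b in ((.055,.03),(.055,-.03),(-.055,-.03),(-.055,.03))]))
g=cv2.cvtColor(e['frame'],cv2.COLOR_RGB2HSV)[:,:,1].astype(int)
for r in (170,200,230): x=np.where(g[r,215:360]<60)[0]+215; print(r,x[0],x[-1])
for cc in (270,285,300): x=np.where(g[100:247,cc]<60)[0]+100; print(cc,x[0],x[-1])
```

```text
now [ 0.4686 -0.3408  0.2444] yaw 173.1 t 69.975 F [ 1.3  1.  -0.3] open 0.087
turn [ 0.05 -0.03  0.2 ] shift mm [ -2.4  -4.  177.9] dist 178
[([253.3, 145.8, 63.1, 113.4], 0.82), ([421.5, 217.0, 110.2, 59.5], 0.7)]
[[317.24869183 147.69581119]
 [253.21565027 147.39360912]
 [255.51460346 257.1833607 ]
 [314.25364459 257.45924945]]
170 252 314
200 253 313
230 254 312
270 145 246
285 145 246
300 145 246
```

>>> drive_tool([
  [[0,0,0.1,-0.001,-0.0045,0.05,1],[0,0,0,0,0,0.05,1],[0,0,0,0,0,0.04,1],[0,0,0,0,0,0.02,1],[0,0,0,0,0,0.01,1],[0,0,0,0,0,0,1]],
])

```text
time_s: 70.82
tcp_pos: [0.4686, -0.3471, 0.0753]
tcp_rot: [0.195, 3.135, -0.0]
wrist_force: [0.7, -1.1, -0.1]
opening: 0.0872
gripper_force: 0.0
```

Run:
```python
from go import *
plan([(.4695,-.3455,.066,172.9)])
```

```text
now [ 0.4686 -0.3471  0.0753] yaw 172.88 t 70.825 F [ 0.7 -1.1 -0.1] open 0.0872
turn [-0.01  0.03 -0.02] shift mm [-0.7  1.7  9.3] dist 9
```

>>> drive_tool([
  [[0,0,0,-0.0007,0.0017,0.006,1],[0,0,0,0,0,0.003,1],[0,0,0,0,0,0,0.7],[0,0,0,0,0,0,0.5],[0,0,0,0,0,0,0.5],[0,0,0,0,0,0,0.5],[0,0,0,0,0,0,0.5],[0,0,0,0,0,0,0.5]],
])

```text
time_s: 71.82
tcp_pos: [0.4692, -0.3453, 0.066]
tcp_rot: [0.195, 3.135, 0.0]
wrist_force: [-0.5, 0.7, 3.3]
opening: 0.0595
gripper_force: 30.0
```

>>> drive_tool([
  [[0,0,0,0,0,-0.001,0.5],[0,0,0,0,0,-0.002,0.5],[0,0,0,0,0,-0.003,0.5],[0,0,0,0,0,-0.004,0.5],[0,0,0,0,0,-0.004,0.5],[0,0,0,0,0,0,0.5]],
])

```text
time_s: 72.58
tcp_pos: [0.4693, -0.3455, 0.0802]
tcp_rot: [0.196, 3.135, -0.0]
wrist_force: [0.2, 0.5, -3.7]
opening: 0.0597
gripper_force: 30.0
```

>>> drive_tool([
  [[0,0,0,0,0,-0.005,0.5],[0,0,0,0,0,-0.006,0.5],[0,0,0,0,0,-0.01,0.5],[0,0,0,0,0,-0.015,0.5],[0,0,0,0,0,-0.03,0.5],[0,0,0,0,0,-0.035,0.5],[0,0,0,0,0,0,0.5]],
])

```text
time_s: 73.45
tcp_pos: [0.4703, -0.3466, 0.1842]
tcp_rot: [0.196, 3.13, -0.003]
wrist_force: [-0.1, -0.4, -3.5]
opening: 0.0601
gripper_force: 30.0
```

>>> drive_tool([
  [[0,0,10,0,0.02,0,0.5],[0,0,10,0,0.02,0,0.5],[0,0,10,0,0,0,0.5],[0,0,10,0,0,0,0.5],[0,0,10,0,0,0,0.5],[0,0,10,0,0,0,0.5],[0,0,10,0,0,0,0.5],[0,0,5,0,0,0,0.5],[0,0,0,0,0,0,0.5]],
])

```text
time_s: 74.58
tcp_pos: [0.4772, -0.3061, 0.1802]
tcp_rot: [-2.062, -2.369, 0.001]
wrist_force: [0.3, -1.0, -3.1]
opening: 0.0599
gripper_force: 30.0
```

Run:
```python
from slats import *
slats()
plan([(*bw(-92.5,-154),.18,97.8),(*bw(-92.5,-154),.0565,97.8)])
```

```text
slat (488.7, -146.5, 89, 59, 8.6, array([340., 270.]))
now [ 0.4772 -0.3062  0.1803] yaw 97.99 t 74.625 F [ 0.   0.1 -2.7] open 0.0596
turn [-0.04 -0.02  0.19] shift mm [156.2  12.    0.3] dist 157
turn [0. 0. 0.] shift mm [  0.    0.  123.5] dist 124
```

>>> drive_tool([
  [[0,0,0.2,0.039,0.003,0,0.5],[0,0,0,0.039,0.003,0,0.5],[0,0,0,0.039,0.003,0,0.5],[0,0,0,0.039,0.003,0,0.5],[0,0,0,0,0,0,0.5],[0,0,0,0,0,0.04,0.5],[0,0,0,0,0,0.03,0.5],[0,0,0,0,0,0.02,0.5],[0,0,0,0,0,0,0.5]],
])

```text
time_s: 75.75
tcp_pos: [0.4673, -0.1509, 0.0898]
tcp_rot: [-2.067, -2.364, 0.004]
wrist_force: [0.0, -0.4, -2.8]
opening: 0.0598
gripper_force: 30.0
```

Run:
```python
from go import *
plan([(*bw(-92.5,-154),.0565,97.8)])
```

```text
now [ 0.4673 -0.1509  0.0898] yaw 97.67 t 75.75 F [ 0.  -0.4 -2.8] open 0.0598
turn [-0.17  0.02 -0.13] shift mm [ 1.   0.8 33.3] dist 33
```

>>> drive_tool([
  [[0,0,-0.1,0.001,0,0.014,0.5],[0,0,0,0,0,0.01,0.5],[0,0,0,0,0,0.006,0.5],[0,0,0,0,0,0.002,0.5],[0,0,0,0,0,0,0.5]],
])

```text
time_s: 76.38
tcp_pos: [0.4684, -0.1493, 0.0589]
tcp_rot: [2.066, 2.367, 0.0]
wrist_force: [-0.5, -0.1, -3.0]
opening: 0.0595
gripper_force: 30.0
```

Run:
```python
from go import *
plan([(*bw(-92.5,-154),.0565,97.8)])
```

```text
now [ 0.4684 -0.1493  0.0589] yaw 97.76 t 76.375 F [-0.5 -0.1 -3. ] open 0.0595
turn [ 0.01  0.   -0.04] shift mm [-0.5 -0.5  2.4] dist 2
```

>>> drive_tool([
  [[0,0,0,0,0,0.001,0.5],[0,0,0,0,0,0,0.5]],
])

```text
time_s: 76.62
tcp_pos: [0.4684, -0.1492, 0.0579]
tcp_rot: [2.066, 2.367, 0.0]
wrist_force: [0.6, 1.1, -2.6]
opening: 0.0599
gripper_force: 30.0
```

>>> drive_tool([
  [[0,0,0,0,0,0.001,0.5],[0,0,0,0,0,0,0.5]],
])

```text
time_s: 76.88
tcp_pos: [0.4683, -0.1492, 0.0568]
tcp_rot: [-2.066, -2.367, -0.0]
wrist_force: [-0.6, 0.6, -4.8]
opening: 0.0598
gripper_force: 30.0
```

>>> drive_tool([
  [[0,0,0,0,0,0.001,0.5],[0,0,0,0,0,0,0.5]],
])

```text
time_s: 77.12
tcp_pos: [0.4683, -0.1492, 0.0557]
tcp_rot: [-2.066, -2.367, -0.0]
wrist_force: [-0.0, 0.4, -3.5]
opening: 0.0598
gripper_force: 30.0
```

>>> drive_tool([
  [[0,0,0,0,0,0.0007,0.5],[0,0,0,0,0,0,0.5]],
])

```text
time_s: 77.38
tcp_pos: [0.4683, -0.1492, 0.0551]
tcp_rot: [-2.066, -2.367, 0.0]
wrist_force: [0.3, 0.7, -2.7]
opening: 0.0597
gripper_force: 30.0
```

>>> drive_tool([
  [[0,0,0,0,0,0.0005,0.5],[0,0,0,0,0,0,0.5]],
])

```text
time_s: 77.62
tcp_pos: [0.4683, -0.1492, 0.0546]
tcp_rot: [-2.066, -2.367, -0.0]
wrist_force: [-0.0, 0.6, -3.8]
opening: 0.0598
gripper_force: 30.0
```

>>> drive_tool([
  [[0,0,0,0,0,0.0005,0.5],[0,0,0,0,0,0,0.5]],
])

```text
time_s: 77.88
tcp_pos: [0.4683, -0.1492, 0.0541]
tcp_rot: [-2.066, -2.367, -0.0]
wrist_force: [-0.2, 0.9, -2.4]
opening: 0.0602
gripper_force: 30.0
```

>>> drive_tool([
  [[0,0,0,0,0,0.0005,0.5],[0,0,0,0,0,0,0.5]],
])

```text
time_s: 78.12
tcp_pos: [0.4684, -0.1492, 0.0539]
tcp_rot: [-2.066, -2.367, -0.0]
wrist_force: [-2.2, 1.1, 3.4]
opening: 0.06
gripper_force: 30.0
```

>>> drive_tool([
  [[0,0,0,0,0,0.0005,0.5],[0,0,0,0,0,0,0.5]],
])

```text
time_s: 78.38
tcp_pos: [0.4684, -0.1493, 0.0538]
tcp_rot: [-2.066, -2.366, -0.001]
wrist_force: [-5.8, 1.9, 13.5]
opening: 0.0598
gripper_force: 30.0
```

>>> drive_tool([
  [[0,0,0,0,0,-0.0006,0.5],[0,0,0,0,0,0,0.75],[0,0,0,0,0,0,0.85],[0,0,0,0,0,0,0.85],[0,0,0,0,0,0,0.85],[0,0,0,0,0,-0.015,0.85],[0,0,0,0,0,-0.03,0.85],[0,0,0,0,0,-0.05,0.85],[0,0,0,0,0,-0.06,0.85],[0,0,0,0,0,-0.03,1],[0,0,0,0,0,0,1]],
])

```text
time_s: 79.75
tcp_pos: [0.4694, -0.1498, 0.2416]
tcp_rot: [2.064, 2.364, 0.006]
wrist_force: [0.5, -1.0, -0.5]
opening: 0.0842
gripper_force: 0.0
```

>>> drive_tool([
  [[0,0,0,-0.05,0,0,1],[0,0,0,-0.05,0,0,1],[0,0,0,-0.05,0,0,1],[0,0,0,-0.05,0,0,1],[0,0,0,-0.05,0,0,1],[0,0,0,0,0,0,1],[0,0,0,0,0,0,1]],
])

```text
time_s: 80.62
tcp_pos: [0.5016, -0.3968, 0.238]
tcp_rot: [-2.066, -2.365, 0.001]
wrist_force: [0.7, 1.3, -0.6]
opening: 0.087
gripper_force: 0.0
```

Run:
```python
from slats import *
print(robot.sense()['tcp_pos'])
e=robot.get_image('side'); save(e,'s13.png'); e=robot.get_image('top'); save(e,'t13.png'); slats()
a=cv2.resize(cv2.imread('pics/t13.png')[150:330,100:460],(800,400)); b=cv2.resize(cv2.imread('pics/s13.png')[150:300,120:360],(320,200)); c=cv2.resize(cv2.imread('pics/s13.png')[200:320,220:360],(233,200))
z=np.zeros((200,800,3),np.uint8); z[:,:320]=b; z[:,340:573]=c
cv2.imwrite('pics/f.png',np.vstack([a,z]))
```

```text
[ 0.50161714 -0.39676106  0.23797638]
slat (516.2, -142.7, 60, 33, -81.9, array([338., 259.]))
```

View pics/f.png

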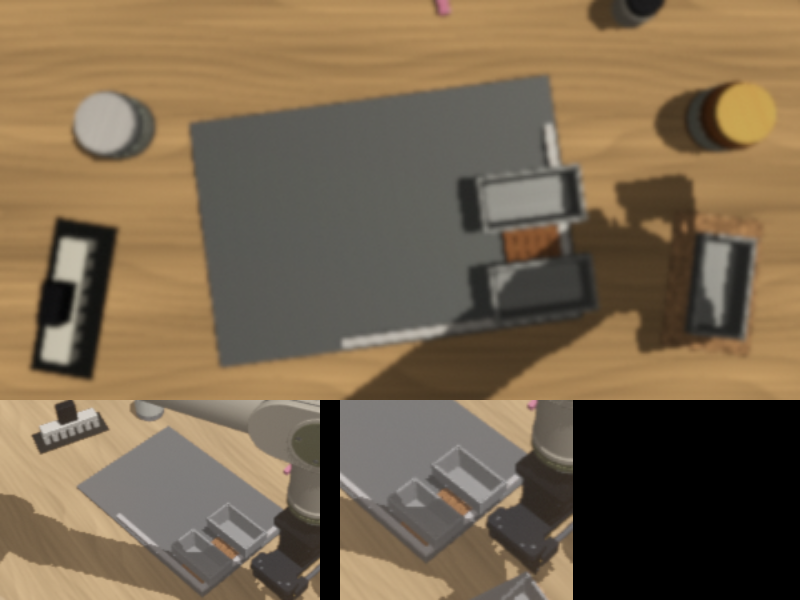

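Both tins stand level across the rows at (530,198) and (540,288). The bottom tin is on the cork at (720,287), the rake is on its pad at (65,300), and the slats show tight between the tins. Nothing else is disturbed, so I'm handing in.

```bash
python3 -c "
from cell import robot
print(robot.job_done())"
```

```text
the job is handed in; nothing more can be done
None
```

I handed the job in at about 81 s: five slats combed tight into the corner (re-combed once after one was knocked aside), rake back upright on its pad, and the top two tins across the slats near each end, with the bottom tin, jars and can left alone; the top tin stood briefly on the table during the re-comb.

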